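# Put the weaning steamer away for the night

### The arm

A 7-joint arm with a two-finger parallel gripper is mounted at the origin on the work surface. World frame = base frame: x ahead of the robot, y to its left, z up, the work surface at z = 0. Lengths are in m, angles in rad, forces in N, time in s.
With the tool pointing down it reaches from about 0.4 to 0.9 m from the base axis. Payload 5.6 kg.
Tool frame: the origin (TCP) lies midway between the tips of the shut fingers; the grasp point (between the pads) lies 19 mm behind it (ctrl.grasp_offset is the distance from the TCP to the grasp point, in m); z points along the fingers, y is the line along which they close (so a half turn about z gives the same grasp; the last joint's range is limited). The gripper opens to 92 mm and grips with 3 to 60 N. Pads are 20 mm wide; open, the fingers measure 128 mm over their backs; the gripper's body (75 mm by 189 mm) begins 69 mm behind the grasp point.
Start: joints at [1.101, 0.468, -0.012, 1.603, 0.006, 1.071, -0.056], TCP at [0.269, -0.592, 0.181] pointing down, gripper open.
Joint ranges: [-2.53, 2.53], [-0.31, 2.02], [-1.57, 1.55], [0.28, 2.44], [-1.29, 4.43], [0.15, 1.84], [-2.92, 2.92]. Speed limits (rad/s): [2.57, 2.57, 3.14, 3.14, 3.14, 3.14, 3.14].

### API

Orientations are given as a unit quaternion [x, y, z, w].
In Python, from rig import ctrl gives the robot as it stands. The module is installed in compiled form; this text tells all that it offers.
- The arm moves only by the tool drive_tool, never from a script. Its argument "moves" is a list of rows, each a list of 5 numbers: the shift along the tool's x, y, z in m, then the turn about the tool's z in degrees, then the opening, from 0 (shut) to 1 (fully open). A call has 1 to 12 rows; each row is the pose to reach, as a shift and turn from the pose commanded when the call began, along the tool's axes at that moment; what a row does not reach only later rows make up. A row lasts 1/8 s, in which the tool goes at most 62.5 mm and 10.7 degrees, less where a joint would pass 70% of its speed; a pose out of reach is approached as far as the arm can. A call with a gripper value outside its range is refused whole. The fingers move at their own pace and stop on an object; "newtons" is the grip in N (left out, the last holds). Time passes only in rows, so rows that repeat a pose let the fingers close. It gives the time, the measured TCP pose, the force, the opening and the grip force at its end, in the units of the state.
- ctrl.state(): the state, without advancing time (a new reading comes with each control period).
- ctrl.snapshot(name): name is "scene" or "top" or "wrist"; returns a dict with "frame" (480x640x3 uint8, red, green, blue), "fx", "fy", "cx", "cy" (pixels), "R" (3x3) and "t" (3): a world point X has camera coordinates R X + t. Camera axes: x right, y down, z forward; pixel columns grow to the right and rows downward; lengths in m; the calibration is good to about 2 mm. A picture is of the moment at which its call begins. There is no depth.
- ctrl.job_done(): hands the job in; it is judged then, once.
Trained networks look in a picture, given as the dict that the camera call returned (one of the last four; its "shot" number tells which), for a name from the list of things; names that differ only in an ending like _2 or _b are one class to them, and where a whole thing is asked for, a point or a joint stands for the part that bears it (a point fixed in the world has none). Each returns a list of dicts, best first, with "confidence" (0 to 1); they miss things now and then, are a little off and sometimes report something else, mostly with a low value. They report only what shows in the picture. A call takes as long as a camera call. They do not tell look-alikes from the thing itself.
- ctrl.recognise(picture, name): "extent" ([left, top, right, bottom] in pixels, round what is visible of it).
- ctrl.mark_of(picture, name): "pixel" ([row, column] in pixels: a listed point, or the origin of a listed thing).
The state is a dict: "time_s": time; "joint_positions": joint angles; "joint_vel": joint speeds; "joint_efforts": joint torques, N m; "eef_pos": TCP position; "eef_rot": TCP orientation; "force": force on the tool from outside, world axes, zero at the start; "ft_torque": the same for the moment, N m; "grip_width": finger opening in m; "grip_force": force on a finger pad.
Only numpy, scipy, OpenCV 4.12 (cv2) and the standard library are available. Lean on these libraries where they do the work, as an engineer would, in place of code of your own. Each camera call takes 0.05 s, during which the arm holds its last target. There are 200 camera calls.

### The job

The washed and unplugged table steamer is to be put away for the night. First, with its lid still on, guide the selector lever through the zigzag gate back into the off notch (ring mark); then take the lid off and nest all the bamboo bowls upright inside one another in the steamer's pan, largest outermost, each resting on the floor of the next larger one. Last, put the lid back on so that it sits fully down all round, and leave the other things on the table where they are.

Things in the scene. Friction and masses are not known exactly. Their poses are not given: they have to be found in the camera images.
- bowl1: largest of up to four plain bamboo bowls of one graded set (some may be absent): 144 mm across the rim, 54 mm high; origin at the centre of its underside, z up out of the mouth. Round foot 98 mm across, wall 8 mm thick and upright over the top 18 mm, inner floor 15 mm above the underside
- bowl2: second of up to four plain bamboo bowls of one graded set (some may be absent): 114 mm across the rim, 51 mm high; origin at the centre of its underside, z up out of the mouth. Round foot 78 mm across, wall 8 mm thick and upright over the top 15 mm, inner floor 15 mm above the underside
- bowl3: third of up to four plain bamboo bowls of one graded set (some may be absent): 84 mm across the rim, 48 mm high; origin at the centre of its underside, z up out of the mouth. Round foot 57 mm across, wall 8 mm thick and upright over the top 12 mm, inner floor 15 mm above the underside
- bowl4: smallest of up to four plain bamboo bowls of one graded set (some may be absent): 54 mm across the rim, 45 mm high; origin at the centre of its underside, z up out of the mouth. Round foot 37 mm across, wall 8 mm thick and upright over the top 9 mm, inner floor 15 mm above the underside
- lid: grey domed lid, on the steamer at the start: 200 mm across, hollow (192 mm inside, 70 mm inner height), wall 4 mm, dome top at 76 mm. Black bar handle on top, 66 mm long (along the lid's x), 16 mm wide (y), from 82 to 108 mm above the rim. Origin at the centre of the open rim's plane, z up. 280 g. There is free table to set it down left of the bowls, about x 0.56, y 0.42 m
- steamer: compact white table steamer, fixed to the table: round housing 216 mm across and 80 mm high with a shallow steel pan in it, and a control deck (150 mm wide, 52 mm high) on its -x side reaching 214 mm from the centre. Origin under the pan's centre; x points from deck to pan, y to the left as seen from the deck, z up
- pan_floor (a point): centre of the pan's flat inner floor, 46 mm above the table; the pan is 172 mm wide inside and its thin steel rim (180 mm outside) stands 42 mm above this floor
- lid_seat (a point): centre of the flat white shoulder round the pan, 80 mm above the table, on which the lid's rim rests; the pan's steel rim stands 8 mm above it and locates the lid from inside with 6 mm play all round
- gate_centre (a point): centre of the zigzag gate, on top of its aluminium plate (66 mm above the table), axes as the steamer's. The 14 mm slot has four columns at y = +36, +12, -12, -36 mm, each running from the near lane (x = -11 mm) to the far lane (x = +11 mm). Columns 1 (off) and 2 are joined in the far lane only, 2 and 3 in the near lane only, 3 and 4 in the far lane only
- off_seat (a point): where the knob's grip point is when the lever is off: in the near, dead end of column 1, the leftmost. Marks on the deck in front of the columns: ring (off), one bar, two bars, three bars
- lever_knob (a point): grip point of the selector lever, 38 mm above the gate plate: upright black round knob 20 mm across, 13 to 56 mm above the plate, on an 8 mm stem that runs in the slot. It stays upright, slides along and across (1 to 2 N of friction) and stays where it is left; only the gate's walls stop it. It starts in the far lane, in or between columns 3 and 4
- lever_along (a joint): lever position across the deck in m: 0 in the off column, 0.024, 0.048 and 0.072 in the others, growing towards the steamer's -y
- lever_across (a joint): lever position in depth in m: 0 in the near lane, 0.022 in the far lane, growing towards the pan (steamer +x)
- balm_tin: bystander: small flat aluminium tin, 34 mm across, 18 mm high, among the bowls; origin under its centre
- baby_bottle: bystander: clear bottle with white cap, 54 mm across, 150 mm high; origin under its centre
- carton: bystander: cardboard carton 55 x 120 x 35 mm; origin under its centre
- mug: bystander: white mug, 80 mm across, 85 mm high; origin under its centre. Fixed clutter, not listed, stands in front of the robot (low) and along the back and sides of the table (up to 190 mm high, a lamp far left behind higher)
Not all that is in view belongs to the job. Leave any orange or turquoise look-alike of the bowl4 alone.

How it is judged:
By the outcome, as a careful person would: the job done as asked, in the order asked, and still so for the second after the job is handed in, with the robot touching nothing.
Of bowl1, bowl2, bowl3, bowl4 only 2 to 4 are there at a start; the rules pass over those that are not, and their reading is None.
At some moment in a run one of bowl1, bowl2, bowl3, bowl4 may be knocked a few centimetres aside while the robot is not near it.
It also fails if it takes over 210 s, if anything falls off the work surface, if the arm or the gripper's body presses on something with over 40 N, if the wrist force passes 120 N, or if a joint passes its speed limit or range.

## Working session

There is one attempt and no reset: what is moved stays moved. The work goes in short steps, Python scripts to look and compute and a tool call to move; the robot and the scene stay as the last step left them, time stands still between calls to the robot, and variables do not carry over. Pictures are saved under pics/ and viewed, at most 14 in all, crops included, and the job is handed in when it is done.

Besides the shell and the picture viewer there is one more tool, called after "Emit:" in YAML: its name, and indented under it one key for each argument. drive_tool: Moves the arm, as the interface text tells. Its arguments: {"type":"object","properties":{"moves":{"type":"array","items":{"type":"array","items":{"type":"number"}}},"newtons":{"type":"number"}},"required":["moves"]}

```bash
mkdir -p pics; cat > h.py <<'E'
import numpy as np, cv2
from rig import ctrl
def save(s,n): cv2.imwrite(f'pics/{n}.png',cv2.cvtColor(s['frame'],cv2.COLOR_RGB2BGR))
def ray(s,uv):
    R=np.array(s['R']);t=np.array(s['t'])
    d=R.T@np.array([(uv[0]-s['cx'])/s['fx'],(uv[1]-s['cy'])/s['fy'],1.]); return -R.T@t,d/np.linalg.norm(d)
def atz(s,uv,z):
    c,d=ray(s,uv); return c+d*(z-c[2])/d[2]
def tri(obs):
    A=np.zeros((3,3));b=np.zeros(3)
    for s,uv in obs:
        c,d=ray(s,uv);P=np.eye(3)-np.outer(d,d);A+=P;b+=P@c
    return np.linalg.solve(A,b)
def proj(s,X):
    p=np.array(s['R'])@np.array(X)+np.array(s['t']); return np.array([p[0]/p[2]*s['fx']+s['cx'],p[1]/p[2]*s['fy']+s['cy']])
def mark(s,n):
    return [(np.array(m['pixel'])[::-1],round(m['confidence'],2)) for m in ctrl.mark_of(s,n)]
E
cat > a.py <<'E'
from h import *
np.set_printoptions(precision=3,suppress=True)
a=ctrl.snapshot('scene');b=ctrl.snapshot('top');save(a,'s1');save(b,'t1')
for s in (a,b): print(ray(s,(s['cx'],s['cy'])),s['fx'])
for n in ['bowl1','bowl2','bowl3','bowl4','lid','steamer','gate_centre','lever_knob','off_seat','lid_seat','balm_tin','baby_bottle','carton','mug']:
    ma,mb=mark(a,n),mark(b,n)
    print(n,[(m[0].round(),m[1]) for m in ma[:3]],[(m[0].round(),m[1]) for m in mb[:3]], tri([(a,ma[0][0]),(b,mb[0][0])]) if ma and mb else '')
print(ctrl.state())
E
python3 a.py
```

```text
(array([ 1.315, -0.6  ,  1.511]), array([-0.442,  0.324, -0.837])) 575.6881468143629
(array([ 0.311, -0.061,  1.358]), array([ 0.182, -0.004, -0.983])) 557.7479166150333
bowl1 [(array([361., 199.]), 0.91), (array([346., 276.]), 0.75), (array([459., 229.]), 0.74)] [(array([311., 197.]), 0.89), (array([275., 297.]), 0.87), (array([235., 208.]), 0.86)] [0.621 0.006 0.299]
bowl2 [(array([361., 199.]), 0.91), (array([346., 276.]), 0.75), (array([459., 229.]), 0.74)] [(array([311., 197.]), 0.89), (array([275., 297.]), 0.87), (array([235., 208.]), 0.86)] [0.621 0.006 0.299]
bowl3 [(array([361., 199.]), 0.91), (array([346., 276.]), 0.75), (array([459., 229.]), 0.74)] [(array([311., 197.]), 0.89), (array([275., 297.]), 0.87), (array([235., 208.]), 0.86)] [0.621 0.006 0.299]
bowl4 [(array([361., 199.]), 0.91), (array([346., 276.]), 0.75), (array([459., 229.]), 0.74)] [(array([311., 197.]), 0.89), (array([275., 297.]), 0.87), (array([235., 208.]), 0.86)] [0.621 0.006 0.299]
lid [(array([256., 282.]), 0.86)] [(array([417., 227.]), 0.69), (array([236., 210.]), 0.28)] [ 0.573 -0.268  0.099]
steame
[... 644 characters left out ...]
array([166., 291.]), 0.51)] [(array([518., 257.]), 0.72), (array([129., 323.]), 0.64)] [ 0.514 -0.527 -0.005]
mug [(array([395., 152.]), 0.82)] [(array([128., 323.]), 0.8)] [ 0.38   0.436 -0.015]
{'time_s': 1.5, 'joint_positions': array([ 1.101,  0.467, -0.012,  1.603,  0.006,  1.071, -0.056]), 'joint_vel': array([-0.   ,  0.001, -0.   , -0.   ,  0.001,  0.   ,  0.002]), 'joint_efforts': array([  0.   , -52.04 ,  -0.012, -24.405,  -0.057,   0.011,   0.   ]), 'eef_pos': array([ 0.269, -0.592,  0.181]), 'eef_rot': array([ 0.977,  0.212, -0.   ,  0.   ]), 'force': array([ 0.59 , -0.154, -0.943]), 'ft_torque': array([-0.041,  0.017,  0.062]), 'grip_force': 0.0, 'grip_width': 0.09178876402179365}
```

View pics/s1.png

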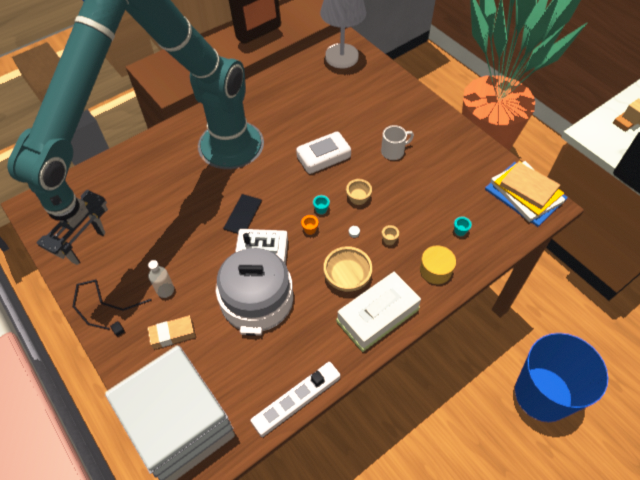

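View pics/t1.png

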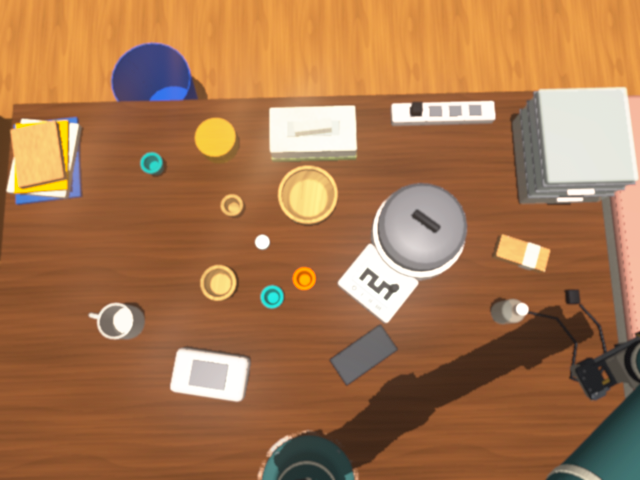

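The pictures show three bamboo bowls. In the top view the largest is at (307,195), the middle one at (219,283) and the smallest at (232,206). The orange and turquoise cups are look-alikes. The steamer is at (418,228) with its deck to the lower left and the knob in its far right part. Next I'll measure the rims and the steamer's pose.

```bash
cat >> h.py <<'E'
def yaw(q): x,y=q[0],q[1]; return np.degrees(2*np.arctan2(y,x))
def plan(X,yw,st=None):
    st=st or ctrl.state(); p=np.array(st['eef_pos']); y0=yaw(st['eef_rot']); a=np.radians(y0)
    d=np.array(X)-p; s=[np.cos(a)*d[0]+np.sin(a)*d[1], np.sin(a)*d[0]-np.cos(a)*d[1], -d[2]]
    t=-(((yw-y0)+180)%360-180)
    return np.round(s,4),round(t,1)
def rim(s,uv,rad=60):
    # fit ellipse to bamboo-coloured blob near uv
    hsv=cv2.cvtColor(s['frame'],cv2.COLOR_RGB2HSV)
    m=cv2.inRange(hsv,(14,70,110),(30,200,255))
    m=cv2.morphologyEx(m,cv2.MORPH_CLOSE,np.ones((3,3)));m=cv2.morphologyEx(m,cv2.MORPH_OPEN,np.ones((3,3)))
    cs,_=cv2.findContours(m,cv2.RETR_EXTERNAL,cv2.CHAIN_APPROX_NONE)
    cs=[c for c in cs if len(c)>20 and cv2.pointPolygonTest(cv2.convexHull(c),(float(uv[0]),float(uv[1])),True)>-5]
    return cv2.fitEllipse(cv2.convexHull(max(cs,key=cv2.contourArea))) if cs else None
E
cat > b.py <<'E'
from h import *
np.set_printoptions(precision=4,suppress=True)
a=ctrl.snapshot('scene');b=ctrl.snapshot('top');w=ctrl.snapshot('wrist')
st=ctrl.state(); print('wrist cam',ray(w,(w['cx'],w['cy'])),np.array(st['eef_pos']),yaw(st['eef_rot']),w['fx'])
for n,uv,ub,h in [('b1',(307,195),(348,270),.054),('b3',(219,283),(359,192),.048),('b4',(232,206),(390,235),.045)]:
    e=rim(b,uv);f=rim(a,ub);print(n,e,atz(b,e[0],h),'diam',max(e[1])/b['fx']*(1.358-h)/.98,f, f and tri([(b,e[0]),(a,f[0])]))
E
python3 b.py
```

```text
wrist cam (array([ 0.3281, -0.5645,  0.3853]), array([-0.2134, -0.0968, -0.9722])) [ 0.2691 -0.5917  0.1813] 24.450592335343405 426.56806982878174
b1 ((307.4106750488281, 194.38485717773438), (60.4317512512207, 61.37089920043945), 84.96328735351562) [ 0.6695 -0.0165  0.054 ] diam 0.14641178841527933 ((347.44781494140625, 267.75628662109375), (44.551788330078125, 49.69633483886719), 94.32051849365234) [ 0.672  -0.0151  0.0476]
b3 ((217.76914978027344, 282.4432067871094), (36.91050720214844, 38.12984848022461), 54.61274337768555) [0.4628 0.1993 0.048 ] diam 0.09138445849362162 ((358.3289489746094, 190.05491638183594), (24.695323944091797, 25.950443267822266), 87.1525650024414) [0.4638 0.2011 0.0404]
b4 ((231.62692260742188, 204.8011016845703), (23.563207626342773, 24.08141326904297), 82.69509887695312) [0.6511 0.1679 0.045 ] diam 0.05784724289458943 ((390.0326232910156, 233.33575439453125), (17.654199600219727, 18.76441192626953), 163.56951904296875) [0.6532 0.1699 0.039 ]
```

```bash
python3 -c "
from h import *
print(plan((.43,-.17,.32),143))"
```

```text
(array([ 0.3211, -0.3173, -0.1387]), np.float64(-118.5))
```

Emit:
drive_tool:
  moves:
    - [0,0,-0.06,0,1]
    - [0,0,-0.139,-11,1]
    - [0.321,-0.317,-0.139,-118.5,1]
    - [0.321,-0.317,-0.139,-118.5,1]
    - [0.321,-0.317,-0.139,-118.5,1]
    - [0.321,-0.317,-0.139,-118.5,1]
    - [0.321,-0.317,-0.139,-118.5,1]
    - [0.321,-0.317,-0.139,-118.5,1]
    - [0.321,-0.317,-0.139,-118.5,1]
    - [0.321,-0.317,-0.139,-118.5,1]
    - [0.321,-0.317,-0.139,-118.5,1]
    - [0.321,-0.317,-0.139,-118.5,1]

```text
time_s: 3.15
eef_pos: [0.4301, -0.1699, 0.3205]
eef_rot: [0.317, 0.948, -0.0, 0.0]
force: [0.2, -1.3, 0.1]
grip_width: 0.0923
grip_force: 0.0
```

```bash
cat > c.py <<'E'
from h import *
np.set_printoptions(precision=4,suppress=True)
w=ctrl.snapshot('wrist');b=ctrl.snapshot('top');a=ctrl.snapshot('scene');save(w,'w1')
for n in ['lid','gate_centre','lever_knob','off_seat','lid_seat']:
    r=[(s,mark(s,n)) for s in (w,b,a)]
    print(n,[(m[0][0].round(),m[0][1]) if m else None for _,m in r])
    o=[(s,m[0][0]) for s,m in r if m]
    if len(o)>1: print(tri(o),tri(o[:2]))
    z={'lid':.08,'gate_centre':.066,'lever_knob':.104,'off_seat':.104,'lid_seat':.08}[n]
    print('   ',[atz(s,uv,z) for s,uv in o])
E
python3 c.py
```

```text
lid [(array([322., 344.]), 0.69), None, (array([253., 285.]), 0.9)]
[ 0.5664 -0.272   0.0781] [ 0.5664 -0.272   0.0781]
    [array([ 0.5667, -0.2694,  0.08  ]), array([ 0.5663, -0.2743,  0.08  ])]
gate_centre [(array([325., 207.]), 0.79), (array([378., 286.]), 0.83), (array([260., 240.]), 0.93)]
[ 0.4439 -0.1729  0.0683] [ 0.4397 -0.1718  0.0964]
    [array([ 0.4442, -0.1737,  0.066 ]), array([ 0.4427, -0.1754,  0.066 ]), array([ 0.4441, -0.1695,  0.066 ])]
lever_knob [(array([290., 228.]), 0.68), (array([310., 198.]), 0.5), (array([245., 240.]), 0.5)]
[ 0.5099 -0.1534  0.2342] [ 0.3293 -0.0334  1.1479]
    [array([ 0.4347, -0.2112,  0.104 ]), array([ 0.6477, -0.0229,  0.104 ]), array([ 0.4406, -0.216 ,  0.104 ])]
off_seat [(array([367., 203.]), 0.63), (array([362., 273.]), 0.56), (array([272., 230.]), 0.85)]
[ 0.4635 -0.1347  0.1102] [ 0.4713 -0.1376  0.0591]
    [array([ 0.4604, -0.1345,  0.104 ]), array([ 0.4677, -0.1376,  0.104 ]), array([ 0.4604, -0.1303,  0.104 ])]
lid_seat [None, None, None]
    []
```

View pics/w1.png

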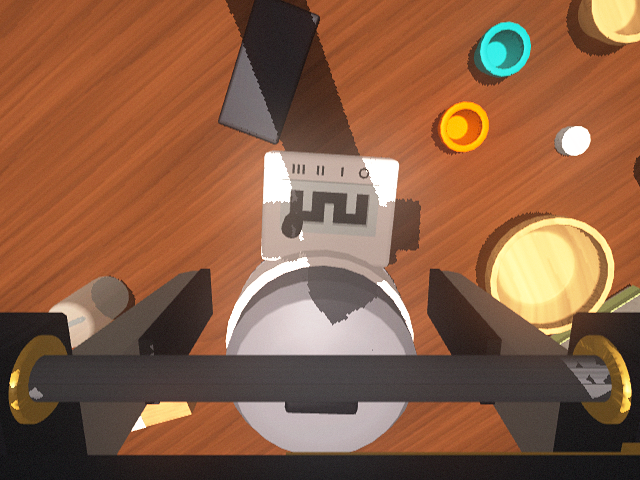

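```bash
cat > d.py <<'E'
from h import *
np.set_printoptions(precision=4,suppress=True)
w=ctrl.snapshot('wrist')
c=w['frame'][145:260,255:405]; cv2.imwrite('pics/w1c.png',cv2.cvtColor(cv2.resize(c,None,fx=5,fy=5,interpolation=cv2.INTER_CUBIC),cv2.COLOR_RGB2BGR))
p,q=atz(w,(265,152),.052),atz(w,(398,160),.052)
print(p,q,np.linalg.norm(p-q),np.degrees(np.arctan2(*(q-p)[1::-1]))-90)
E
python3 d.py
```

```text
[ 0.3579 -0.1903  0.052 ] [ 0.453  -0.0804  0.052 ] 0.14530611562033313 -40.86619471235408
```

View pics/w1c.png

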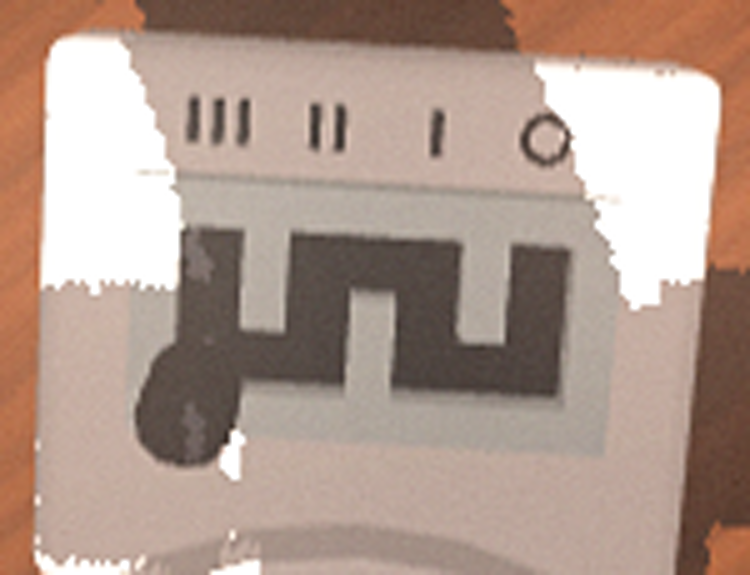

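The zoomed crop shows the slot's outer corners at near col 4 (182,228), near col 1 (570,247) and far col 1 (563,398). The knob covers the far end of column 4. I'll fit the gate frame to these corners.

```bash
cat > e.py <<'E'
from h import *
from scipy.optimize import least_squares
np.set_printoptions(precision=4,suppress=True)
w=ctrl.snapshot('wrist')
Z=[((182,228),-18,-43),((570,247),-18,43),((563,398),18,43),((243,230),-18,-29),((290,235),-18,-19),((461,241),-18,19),((512,245),-18,29),((392,390),18,5),((345,385),18,-5),((350,290),-4,-5),((397,292),-4,5)]
uv=[(x/5+255-.4,y/5+145-.4) for (x,y),_,_ in Z]
P=np.array([atz(w,u,.066)[:2] for u in uv]);L=np.array([z[1:] for z in Z])/1e3
def f(p):
    c,s=np.cos(p[2]),np.sin(p[2]);return (P-(L@np.array([[c,s],[-s,c]])+p[:2])).ravel()
r=least_squares(f,[.444,-.173,-.7]);x,y,t=r.x;print(x,y,np.degrees(t),r.fun.reshape(-1,2))
c,s=np.cos(t),np.sin(t); M=np.array([[c,-s],[s,c]])
for n,m in (('off',(-.011,.036)),('k4',(.011,-.036)),('k3',(.011,-.012)),('lid.154',(.154,0))): print(n,M@m+[x,y])
u=(187/5+255,405/5+145-0); print('knob at z.122',atz(w,u,.122))
E
python3 e.py
```

```text
0.44696038434644003 -0.17066235359269344 -39.953268692959234 [[ 0.0014  0.0002]
 [ 0.0004 -0.0017]
 [-0.0011  0.0006]
 [ 0.0007 -0.0003]
 [ 0.0013 -0.0006]
 [ 0.0004 -0.0012]
 [ 0.0014 -0.0007]
 [-0.001   0.001 ]
 [-0.0018  0.0012]
 [-0.001   0.0007]
 [-0.0008  0.0008]]
off [ 0.4616 -0.136 ]
k4 [ 0.4323 -0.2053]
k3 [ 0.4477 -0.1869]
lid.154 [ 0.565  -0.2696]
knob at z.122 [ 0.4314 -0.2048  0.122 ]
```

```bash
python3 -c "
from h import *
print(plan((.4323,-.2053,.085),140))"
```

```text
(array([-0.0231, -0.0265,  0.2353]), np.float64(2.6))
```

Emit:
drive_tool:
  moves:
    - [-0.023,-0.0265,0.04,3,1]
    - [-0.023,-0.0265,0.1,3,1]
    - [-0.023,-0.0265,0.15,3,1]
    - [-0.023,-0.0265,0.19,3,1]
    - [-0.023,-0.0265,0.22,3,1]
    - [-0.023,-0.0265,0.235,3,1]
    - [-0.023,-0.0265,0.235,3,1]

```text
time_s: 5.03
eef_pos: [0.432, -0.2051, 0.0848]
eef_rot: [0.345, 0.939, 0.0, -0.001]
force: [-0.3, -0.6, 0.6]
grip_width: 0.0924
grip_force: 0.0
```

Emit:
drive_tool:
  moves:
    - [0,0,0,0,0]
    - [0,0,0,0,0]
    - [0,0,0,0,0]
    - [0,0,0,0,0]
    - [0,0,0,0,0]
    - [0,0,0,0,0]
    - [0,0,0,0,0]
    - [0,0,0,0,0]
  newtons: 20

```text
time_s: 6.02
eef_pos: [0.4319, -0.2054, 0.0851]
eef_rot: [0.345, 0.939, -0.0, -0.0]
force: [0.3, -0.2, -2.1]
grip_width: 0.0164
grip_force: 17.4
```

```bash
python3 -c "
from h import *
w=ctrl.snapshot('wrist');b=ctrl.snapshot('top')
c=w['frame'][120:480,160:480];cv2.imwrite('pics/w2.png',cv2.cvtColor(cv2.resize(c,None,fx=1.6,fy=1.6),cv2.COLOR_RGB2BGR))"
```

```text
(no output)
```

View pics/w2.png

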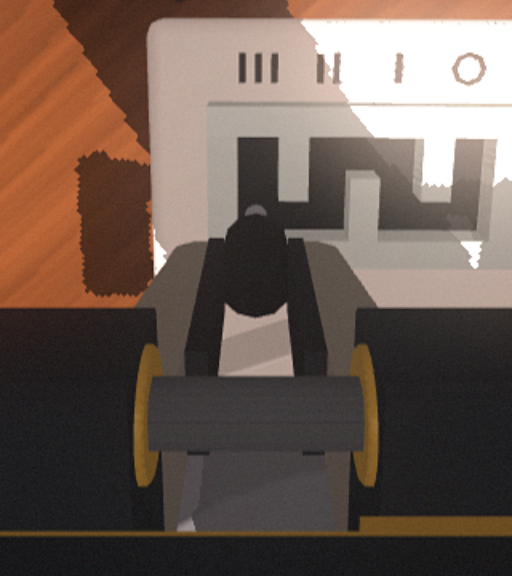

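```bash
cat >> h.py <<'E'
def gate(X,c=(.447,-.1707),t=np.radians(-40)):
    d=np.array(X)[:2]-c;return np.array([np.cos(t)*d[0]+np.sin(t)*d[1],-np.sin(t)*d[0]+np.cos(t)*d[1]])*1e3
E
python3 -c "
from h import *
np.set_printoptions(precision=4,suppress=True)
w=ctrl.snapshot('wrist')
f=lambda x,y:(160+x/1.6,120+y/1.6)
print('stem near edge',[gate(atz(w,f(255,205),z)) for z in (.066,.072,.079)])
print('knob top',[gate(atz(w,f(256,295),z)) for z in (.122,)],'near top edge?',gate(atz(w,f(256,315),.122)))
print('slot TL',gate(atz(w,f(239,138),.066)),'BL far edge col2 right',gate(atz(w,f(483,230),.066)))
print(gate(ctrl.state()['eef_pos']),[m for m in mark(w,'lever_knob')])
"
```

```text
stem near edge [array([  6.0136, -36.5671]), array([  4.3783, -36.5468]), array([  2.4705, -36.5231])]
knob top [array([ 15.1837, -36.3223])] near top edge? [ 20.8328 -36.3682]
slot TL [-16.9927 -41.666 ] BL far edge col2 right [15.4982 41.2447]
[ 10.7697 -36.2005] [(array([316.1, 289.8]), 0.95)]
```

Emit:
drive_tool:
  moves:
    - [0,0.006,0,0,0]
    - [0,0.012,0,0,0]
    - [0,0.018,0,0,0]
    - [0,0.024,0,0,0]
    - [0,0.024,0,0,0]
    - [0.006,0.024,0,0,0]
    - [0.012,0.024,0,0,0]
    - [0.018,0.024,0,0,0]
    - [0.022,0.024,0,0,0]
    - [0.022,0.024,0,0,0]

```text
time_s: 7.48
eef_pos: [0.4303, -0.1724, 0.0852]
eef_rot: [0.345, 0.939, -0.0, -0.001]
force: [1.3, 0.6, -6.8]
grip_width: 0.0166
grip_force: 16.5
```

Emit:
drive_tool:
  moves:
    - [0,0.006,0,0,0]
    - [0,0.012,0,0,0]
    - [0,0.018,0,0,0]
    - [0,0.024,0,0,0]
    - [0,0.024,0,0,0]
    - [-0.006,0.024,0,0,0]
    - [-0.012,0.024,0,0,0]
    - [-0.018,0.024,0,0,0]
    - [-0.022,0.024,0,0,0]
    - [-0.022,0.024,0,0,0]

```text
time_s: 8.72
eef_pos: [0.4639, -0.1693, 0.0853]
eef_rot: [0.345, 0.938, -0.0, 0.001]
force: [-0.3, 0.2, -7.7]
grip_width: 0.0167
grip_force: 16.3
```

Emit:
drive_tool:
  moves:
    - [0,0.006,0,0,0]
    - [0,0.012,0,0,0]
    - [0,0.018,0,0,0]
    - [0,0.024,0,0,0]
    - [0,0.024,0,0,0]
    - [0.006,0.024,0,0,0]
    - [0.012,0.024,0,0,0]
    - [0.018,0.024,0,0,0]
    - [0.023,0.024,0,0,0]
    - [0.023,0.024,0,0,0]

```text
time_s: 9.98
eef_pos: [0.4606, -0.1351, 0.0852]
eef_rot: [0.345, 0.939, -0.0, -0.001]
force: [0.4, 0.9, -7.8]
grip_width: 0.0168
grip_force: 16.3
```

Emit:
drive_tool:
  moves:
    - [0,0,0,0,0.6]
    - [0,0,0,0,0.6]
    - [0,0,0,0,0.6]
    - [0,0,0,0,0.6]
    - [0,0,-0.03,0,0.6]
    - [0,0,-0.09,0,0.6]
    - [0,0,-0.15,0,0.6]
    - [0,0,-0.21,0,1]
    - [0,0,-0.25,0,1]
    - [0,0,-0.25,0,1]

```text
time_s: 11.22
eef_pos: [0.4631, -0.1359, 0.3386]
eef_rot: [0.345, 0.939, -0.0, 0.003]
force: [-0.5, -0.3, -1.2]
grip_width: 0.083
grip_force: 0.0
```

```bash
cat > f.py <<'E'
from h import *
np.set_printoptions(precision=4,suppress=True)
w=ctrl.snapshot('wrist');b=ctrl.snapshot('top');a=ctrl.snapshot('scene')
cv2.imwrite('pics/w3.png',cv2.cvtColor(w['frame'],cv2.COLOR_RGB2BGR))
for s in (w,b,a):
    print('knob',[(m[0].round(),m[1],gate(atz(s,m[0],.104))) for m in mark(s,'lever_knob')])
    print('lid',[(m[0].round(),m[1],atz(s,m[0],.08)) for m in mark(s,'lid')])
E
python3 f.py
```

```text
knob [(array([316., 199.]), 0.87, array([-7.3608, 32.9459]))]
lid [(array([288., 330.]), 0.92, array([ 0.5628, -0.2696,  0.08  ]))]
knob []
lid [(array([421., 228.]), 0.55, array([ 0.5741, -0.2817,  0.08  ]))]
knob [(array([270., 234.]), 0.64, array([-0.1047, 33.1912]))]
lid [(array([255., 284.]), 0.66, array([ 0.5665, -0.2676,  0.08  ]))]
```

View pics/w3.png

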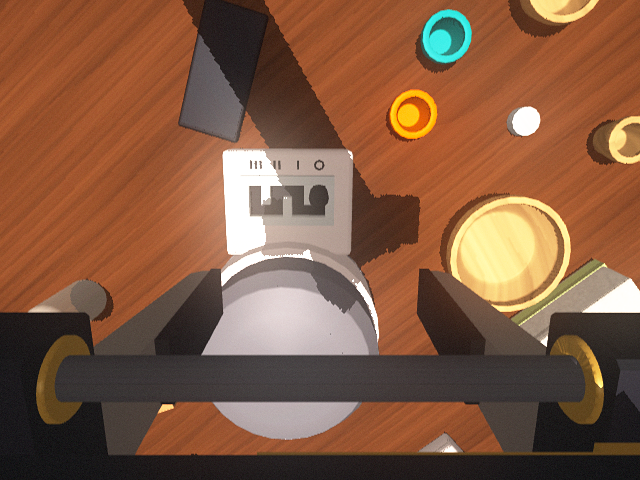

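```bash
python3 -c "
from h import *
w=ctrl.snapshot('wrist')
f=lambda x,y:np.array([.447,-.1707])+np.array([[.766,.643],[-.643,.766]])@np.array([x,y])/1e3
for z in (.085,.104,.122): print(proj(w,[*f(-11,36),z]),proj(w,[*f(11,36),z]))
print(plan((.532,-.32,.36),56))"
```

```text
[319.96894157 196.80013477] [320.12588796 216.99334006]
[319.97182353 199.4830327 ] [320.13528002 220.4871886 ]
[319.97478739 202.24217834] [320.14492986 224.07693257]
(array([-0.1735, -0.0947, -0.0253]), np.float64(83.6))
```

The knob at (319,197) matches the projection of the off seat, so the lever is off. Next is a view of the lid handle.

Emit:
drive_tool:
  moves:
    - [-0.173,-0.095,-0.025,84,1]
    - [-0.173,-0.095,-0.025,84,1]
    - [-0.173,-0.095,-0.025,84,1]
    - [-0.173,-0.095,-0.025,84,1]
    - [-0.173,-0.095,-0.025,84,1]
    - [-0.173,-0.095,-0.025,84,1]
    - [-0.173,-0.095,-0.025,84,1]
    - [-0.173,-0.095,-0.025,84,1]
    - [-0.173,-0.095,-0.025,84,1]
    - [-0.173,-0.095,-0.025,84,1]

```text
time_s: 12.98
eef_pos: [0.5316, -0.3199, 0.36]
eef_rot: [0.884, 0.468, -0.0, -0.0]
force: [0.1, -0.4, -0.4]
grip_width: 0.0917
grip_force: 0.0
```

```bash
cat > g.py <<'E'
from h import *
np.set_printoptions(precision=4,suppress=True)
w=ctrl.snapshot('wrist');b=ctrl.snapshot('top');save(w,'w4')
print(ctrl.state()['eef_pos'],yaw(ctrl.state()['eef_rot']))
o=[]
for s in (w,b):
    p=proj(s,(.5665,-.27,.188))
    g=s['frame'].max(axis=2); m=(g<70).astype(np.uint8)
    n,l,st,ce=cv2.connectedComponentsWithStats(m)
    i=min(range(1,n),key=lambda k:np.linalg.norm(ce[k]-p)+(0 if st[k,4]>80 else 1e4))
    c=cv2.findContours((l==i).astype(np.uint8),cv2.RETR_EXTERNAL,cv2.CHAIN_APPROX_NONE)[0][0]
    r=cv2.minAreaRect(c); print(p,r,st[i]); bx=cv2.boxPoints(r)
    W=np.array([atz(s,q,.188) for q in bx]); e=[W[1]-W[0],W[2]-W[1]]; k=max(e,key=np.linalg.norm)
    print(W.mean(0),[np.linalg.norm(v) for v in e],np.degrees(np.arctan2(k[1],k[0]))%180); o.append((s,np.array(r[0])))
print(tri(o))
E
python3 g.py
```

```text
[ 0.5316 -0.32    0.3601] 55.711776826285316
[321.0198 137.497 ] ((326.8414306640625, 138.57130432128906), (18.560585021972656, 77.90717315673828), 4.844000339508057) [315 100  25  78 997]
[ 0.5697 -0.2741  0.188 ] [np.float64(0.06535100673464145), np.float64(0.015640087358398683)] 50.65427362848892
[423.9749 221.0117] ((426.7807922363281, 220.99615478515625), (29.118322372436523, 9.384520530700684), 37.87498474121094) [413 214  28  19 210]
[ 0.5664 -0.276   0.188 ] [np.float64(0.020830842854713993), np.float64(0.06219745789720423)] 49.068594771474295
[ 0.5689 -0.2754  0.1824]
```

View pics/w4.png

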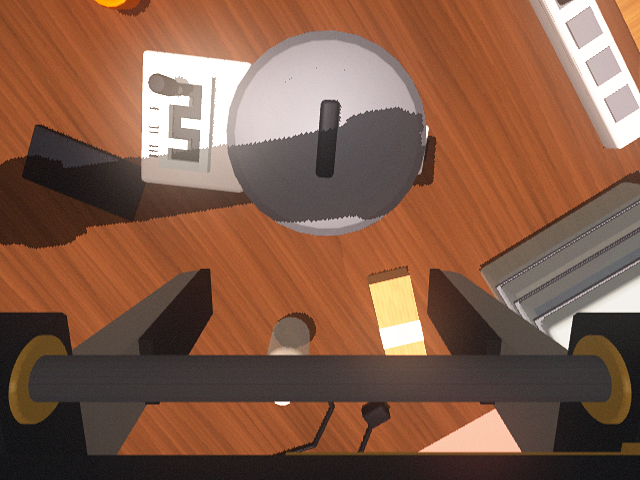

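The wrist view shows the handle at (327,138). It measures 65 × 16 mm at yaw 50.6°, centred on (0.569,-0.2745), which fits the given sizes.

```bash
python3 -c "
from h import *
print(plan((.569,-.2745,.161),50.6))"
```

```text
(array([0.0587, 0.0053, 0.1991]), np.float64(5.1))
```

Emit:
drive_tool:
  moves:
    - [0.0587,0.0053,0.05,5.2,1]
    - [0.0587,0.0053,0.1,5.2,1]
    - [0.0587,0.0053,0.14,5.2,1]
    - [0.0587,0.0053,0.17,5.2,1]
    - [0.0587,0.0053,0.19,5.2,1]
    - [0.0587,0.0053,0.199,5.2,1]
    - [0.0587,0.0053,0.199,5.2,1]

```text
time_s: 13.95
eef_pos: [0.569, -0.2746, 0.1611]
eef_rot: [0.905, 0.426, -0.0, -0.0]
force: [-0.3, 0.1, -0.6]
grip_width: 0.0922
grip_force: 0.0
```

Emit:
drive_tool:
  moves:
    - [0,0,0,0,0]
    - [0,0,0,0,0]
    - [0,0,0,0,0]
    - [0,0,0,0,0]
    - [0,0,0,0,0]
    - [0,0,0,0,0]
    - [0,0,0,0,0]
    - [0,0,0,0,0]
  newtons: 40

```text
time_s: 14.95
eef_pos: [0.5691, -0.2745, 0.1612]
eef_rot: [0.905, 0.426, -0.0, -0.0]
force: [0.2, 0.3, 0.6]
grip_width: 0.014
grip_force: 0.0
```

Emit:
drive_tool:
  moves:
    - [0,0,0,0,0]
    - [0,0,0,0,0]
    - [0,0,0,0,0]
    - [0,0,0,0,0]
  newtons: 40

```text
time_s: 15.45
eef_pos: [0.5691, -0.2745, 0.1613]
eef_rot: [0.905, 0.426, -0.0, 0.0]
force: [-0.3, -1.2, -0.2]
grip_width: 0.0004
grip_force: 0.0
```

```bash
python3 -c "
from h import *
w=ctrl.snapshot('wrist');a=ctrl.snapshot('scene')
c=w['frame'][100:480,150:490]; d=a['frame'][180:370,150:340]
cv2.imwrite('pics/w5.png',cv2.cvtColor(np.hstack([cv2.resize(c,(340,380)),cv2.resize(d,(380,380))]),cv2.COLOR_RGB2BGR))"
```

```text
(no output)
```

View pics/w5.png

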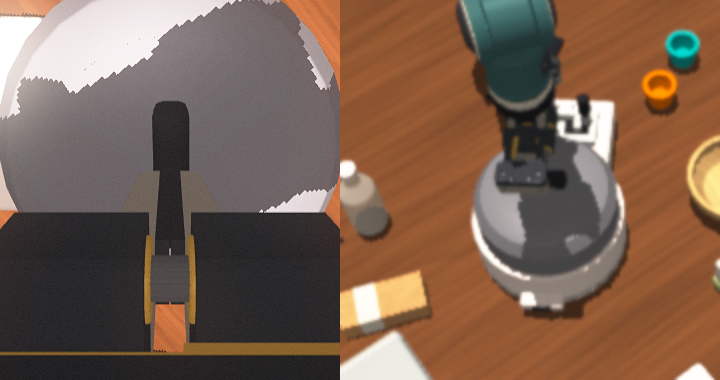

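```bash
python3 -c "
from h import *
np.set_printoptions(precision=4,suppress=True)
w=ctrl.snapshot('wrist');s=ctrl.state();p=s['eef_pos'];a=np.radians(yaw(s['eef_rot']))
for uv in ((320,200),(302,210),(338,210),(320,270)):
  for z in (.188,.17):
    d=atz(w,uv,z)-p; print(uv,z,np.cos(a)*d[0]+np.sin(a)*d[1],np.sin(a)*d[0]-np.cos(a)*d[1])
print(s)"
```

```text
(320, 200) 0.188 0.037578333474237016 -0.00027905096586481465
(320, 200) 0.17 0.03477573694143999 -0.00026472460487842256
(302, 210) 0.188 0.03333807505434851 -0.007874455692001557
(302, 210) 0.17 0.03010505995850634 -0.008631120828287119
(338, 210) 0.188 0.03331300320638682 0.007304376388673858
(338, 210) 0.17 0.030077443126795042 0.008088478452383452
(320, 270) 0.188 0.006779306657456566 -0.0003222811094658702
(320, 270) 0.17 0.0008503740496012148 -0.00031234293769966104
{'time_s': 15.6, 'joint_positions': array([ 0.5613,  0.4717, -0.2226,  1.6571,  0.1176,  1.0259, -0.3895]), 'joint_vel': array([ 0.0018, -0.0012, -0.0001,  0.0003,  0.0004, -0.0008,  0.0006]), 'joint_efforts': array([ -0.0002, -50.9159,  -2.6504, -23.6315,  -0.0545,  -0.0144,
         0.    ]), 'eef_pos': array([ 0.5691, -0.2746,  0.1613]), 'eef_rot': array([ 0.9047,  0.4259, -0.    ,  0.    ]), 'force': array([-0.2518,  0.5632, -0.0192]), 'ft_torque': array([-0.0073, -0.0264, -0.0378]), 'grip_force': 0.0, 'grip_width': 0.00043499613089404896}
```

Emit:
drive_tool:
  moves:
    - [0,0,0.002,0,0]
    - [0,0,0.004,0,0]
    - [0,0,0.004,0,0]

```text
time_s: 15.98
eef_pos: [0.5689, -0.2745, 0.1569]
eef_rot: [0.905, 0.426, -0.0, -0.0]
force: [-0.9, -0.5, 0.8]
grip_width: 0.0008
grip_force: 0.0
```

Emit:
drive_tool:
  moves:
    - [0,0,0.002,0,0]
    - [0,0,0.004,0,0]
    - [0,0,0.004,0,0]

```text
time_s: 16.35
eef_pos: [0.5693, -0.2746, 0.1552]
eef_rot: [0.905, 0.426, 0.0, 0.0]
force: [-2.8, 1.1, 9.7]
grip_width: 0.0002
grip_force: 4.9
```

```bash
python3 -c "
from h import *
np.set_printoptions(precision=4,suppress=True)
print(ctrl.grasp_offset); s=ctrl.state(); print(s['eef_pos'],s['force'],s['ft_torque'])
a=ctrl.snapshot('scene');b=ctrl.snapshot('top');print(proj(a,s['eef_pos']),proj(b,s['eef_pos']))
c=a['frame'][225:305,200:300]; d=b['frame'][180:260,370:470]
cv2.imwrite('pics/p1.png',cv2.cvtColor(cv2.resize(np.hstack([c,d]),None,fx=4,fy=4,interpolation=cv2.INTER_CUBIC),cv2.COLOR_RGB2BGR))"
```

```text
0.0187
[ 0.5693 -0.2746  0.1552] [-2.8374  1.121   9.6725] [ 0.3178  0.8432 -0.0018]
[250.5615 272.3451] [423.5281 222.9778]
```

View pics/p1.png

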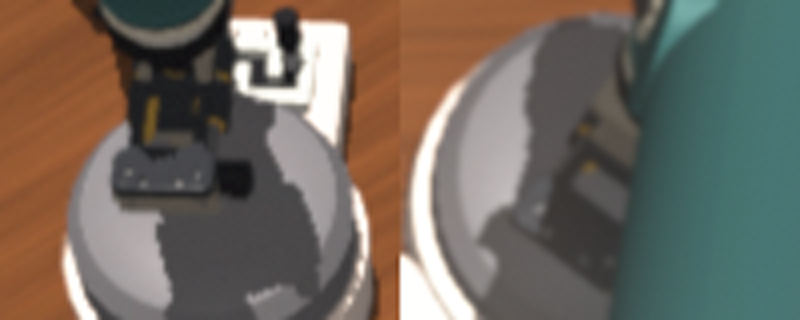

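```bash
python3 -c "
from h import *
np.set_printoptions(precision=4,suppress=True)
s=ctrl.state()
a=ctrl.snapshot('scene');b=ctrl.snapshot('top')
for z in (.155,.188): print(z,proj(a,(.569,-.2745,z)),proj(b,(.569,-.2745,z)),proj(a,(.590,-.249,z)))
im=cv2.imread('pics/s1.png');g=im.max(2)[255:282,235:270];print((g<60).sum(),np.argwhere(g<60).mean(0)[::-1]+[235,255],np.argwhere(g<60).min(0),np.argwhere(g<60).max(0))
print(tri([(a,np.argwhere(g<60).mean(0)[::-1]+[235,255]),(b,(426.8,221.0))]))
"
```

```text
0.155 [250.5511 272.2774] [423.4636 223.1186] [262.6236 272.5859]
0.188 [249.2341 266.07  ] [425.999  219.8178] [261.5221 266.3799]
152 [250.3487 270.4079] [11  4] [19 27]
[ 0.5712 -0.2773  0.1705]
```

The shut fingers first met the handle's top (z ≈ 0.188) at a reported TCP z of 0.1555. The wrist pictures also place the pad ends about 30 mm above the TCP. So the real tips sit about 32 mm short of the reported TCP. I'll lift, open and come down deeper in stages, checking the force at each one.

Emit:
drive_tool:
  moves:
    - [0,0,-0.03,0,0]
    - [0,0,-0.045,0,1]
    - [0,0,-0.045,0,1]
    - [0,0,-0.045,0,1]
    - [0,0,-0.045,0,1]
    - [0,0,-0.045,0,1]
    - [0,0,-0.045,0,1]
    - [0,0,-0.045,0,1]
    - [0,0,-0.02,0,1]
    - [0,0,-0.005,0,1]
    - [0,0,0.005,0,1]
    - [0,0,0.005,0,1]

```text
time_s: 18.05
eef_pos: [0.5688, -0.2744, 0.1475]
eef_rot: [0.905, 0.426, -0.0, -0.001]
force: [-0.3, 0.8, 0.9]
grip_width: 0.0922
grip_force: 0.0
```

Emit:
drive_tool:
  moves:
    - [0,0,0.003,0,1]
    - [0,0,0.006,0,1]
    - [0,0,0.008,0,1]
    - [0,0,0.008,0,1]

```text
time_s: 18.55
eef_pos: [0.569, -0.2745, 0.1402]
eef_rot: [0.905, 0.426, -0.0, -0.0]
force: [0.8, -0.2, 0.4]
grip_width: 0.092
grip_force: 0.0
```

Emit:
drive_tool:
  moves:
    - [0,0,0.003,0,1]
    - [0,0,0.006,0,1]
    - [0,0,0.006,0,1]
    - [0,0,0.006,0,0]
    - [0,0,0.006,0,0]
    - [0,0,0.006,0,0]
    - [0,0,0.006,0,0]
    - [0,0,0.006,0,0]
    - [0,0,0.006,0,0]
    - [0,0,0.006,0,0]
    - [0,0,0.006,0,0]
    - [0,0,0.006,0,0]

```text
time_s: 20.05
eef_pos: [0.5693, -0.2747, 0.1343]
eef_rot: [0.905, 0.426, 0.0, 0.0]
force: [-0.0, -0.8, -0.2]
grip_width: 0.0157
grip_force: 40.0
```

The grip now holds at 15.7 mm and 40 N, so the tips are 32 mm behind the TCP. Lifting the lid.

Emit:
drive_tool:
  moves:
    - [0,0,-0.015,0,0]
    - [0,0,-0.04,0,0]
    - [0,0,-0.08,0,0]
    - [0,0,-0.12,0,0]
    - [0,0,-0.15,0,0]
    - [0,0,-0.165,0,0]
    - [0,0,-0.165,0,0]

```text
time_s: 20.92
eef_pos: [0.5693, -0.2746, 0.3]
eef_rot: [0.905, 0.426, 0.0, 0.0]
force: [-0.0, -0.2, -4.2]
grip_width: 0.0157
grip_force: 40.0
```

Emit:
drive_tool:
  moves:
    - [0.03,-0.025,0,0,0]
    - [0.53,-0.449,0,0,0]
    - [0.53,-0.449,0,0,0]
    - [0.53,-0.449,0,0,0]
    - [0.53,-0.449,0,0,0]
    - [0.53,-0.449,0,0,0]
    - [0.53,-0.449,0,0,0]
    - [0.53,-0.449,0,0,0]
    - [0.53,-0.449,0,0,0]
    - [0.53,-0.449,0,0,0]
    - [0.53,-0.449,0,0,0]
    - [0.53,-0.449,0,0,0]

```text
time_s: 22.42
eef_pos: [0.5579, 0.4239, 0.2963]
eef_rot: [0.904, 0.428, -0.002, -0.001]
force: [0.4, -0.4, -3.6]
grip_width: 0.0155
grip_force: 40.0
```

Emit:
drive_tool:
  moves:
    - [0,0,0.05,0,0]
    - [0,0,0.1,0,0]
    - [0,0,0.15,0,0]
    - [0,0,0.19,0,0]
    - [0,0,0.22,0,0]
    - [0,0,0.235,0,0]
    - [0,0,0.241,0,0]
    - [0,0,0.244,0,0]
    - [0,0,0.244,0,0]

```text
time_s: 23.55
eef_pos: [0.5612, 0.4204, 0.0562]
eef_rot: [0.905, 0.426, 0.001, -0.0]
force: [-0.1, -0.3, -3.4]
grip_width: 0.0158
grip_force: 40.0
```

Still carrying its weight, so it has about 2 mm left to go.

Emit:
drive_tool:
  moves:
    - [0,0,0.0015,0,0]
    - [0,0,0.003,0,0]
    - [0,0,0.003,0,0]

```text
time_s: 23.92
eef_pos: [0.5613, 0.4204, 0.0543]
eef_rot: [0.905, 0.426, 0.001, 0.0]
force: [-0.8, -1.4, 3.7]
grip_width: 0.0158
grip_force: 40.0
```

Emit:
drive_tool:
  moves:
    - [0,0,0,0,0.5]
    - [0,0,0,0,0.5]
    - [0,0,0,0,0.5]
    - [0,0,0,0,0.5]
    - [0,0,-0.02,0,0.5]
    - [0,0,-0.06,0,0.5]
    - [0,0,-0.12,0,0.5]
    - [0,0,-0.18,0,0.5]
    - [0,0,-0.24,0,0.5]
    - [0,0,-0.295,0,0.5]
    - [0,0,-0.295,0,0.5]

```text
time_s: 25.3
eef_pos: [0.5618, 0.4221, 0.3551]
eef_rot: [0.905, 0.426, 0.006, -0.002]
force: [0.6, 0.9, 0.8]
grip_width: 0.0458
grip_force: 0.0
```

```bash
python3 -c "
from h import *
print(plan((.62,-.05,.35),90),ctrl.state()['eef_pos'])"
```

```text
(array([-0.3268,  0.3456,  0.0051]), np.float64(-39.6)) [0.56177643 0.4220798  0.35509894]
```

Emit:
drive_tool:
  moves:
    - [-0.327,0.346,0,-39.5,0.5]
    - [-0.327,0.346,0,-39.5,0.5]
    - [-0.327,0.346,0,-39.5,0.5]
    - [-0.327,0.346,0,-39.5,0.5]
    - [-0.327,0.346,0,-39.5,0.5]
    - [-0.327,0.346,0,-39.5,0.5]
    - [-0.327,0.346,0,-39.5,0.5]
    - [-0.327,0.346,0,-39.5,0.5]
    - [-0.327,0.346,0,-39.5,0.5]
    - [-0.327,0.346,0,-39.5,0.5]

```text
time_s: 26.55
eef_pos: [0.6186, -0.0511, 0.3472]
eef_rot: [0.707, 0.707, 0.0, -0.001]
force: [0.5, 1.0, -0.3]
grip_width: 0.0461
grip_force: 0.0
```

```bash
cat > k.py <<'E'
from h import *
import sys
np.set_printoptions(precision=4,suppress=True)
w=ctrl.snapshot('wrist');b=ctrl.snapshot('top');a=ctrl.snapshot('scene');save(w,'w6');save(b,'t6')
st=ctrl.state();print(st['eef_pos'],yaw(st['eef_rot']))
for n,X in (('b1',(.671,-.0155,.054)),('b3',(.463,.2,.048)),('b4',(.652,.168,.045))):
  for nm,s in (('w',w),('t',b),('s',a)):
    p=proj(s,X); e=rim(s,p) if 0<p[0]<640 and 0<p[1]<480 else None
    if e: 
      h=X[2];print(n,nm,np.round(e[0],1),np.round(e[1],1),atz(s,e[0],h))
for s in (w,b,a):
  for n in ('pan_floor','lid_seat','lid'): print(n,[(m[0].round(),m[1],atz(s,m[0],{'pan_floor':.046,'lid':0,'lid_seat':.08}[n])) for m in mark(s,n)[:2]])
E
python3 k.py
```

```text
[ 0.6189 -0.0503  0.3475] 90.09725832448868
b1 w [364.6 152.3] [117.1 126.1] [ 0.6696 -0.0076  0.054 ]
b1 s [347.8 267.8] [44.7 48.8] [ 0.676  -0.0156  0.054 ]
b3 t [228.  292.6] [37.2 38.1] [0.4381 0.1751 0.048 ]
b3 s [352.1 194.2] [10.  23.2] [0.4692 0.1707 0.048 ]
b4 t [231.6 204.8] [23.5 23.8] [0.6511 0.1681 0.045 ]
b4 s [390.  233.3] [17.7 18.8] [0.6561 0.1678 0.045 ]
pan_floor [(array([283., 358.]), 0.75, array([ 0.5693, -0.2729,  0.046 ]))]
lid_seat [(array([282., 342.]), 0.75, array([ 0.5728, -0.2322,  0.08  ]))]
lid []
pan_floor [(array([420., 234.]), 0.96, array([ 0.5658, -0.2835,  0.046 ]))]
lid_seat [(array([419., 229.]), 0.61, array([ 0.5706, -0.2763,  0.08  ]))]
lid [(array([132., 243.]), 0.58, array([0.5714, 0.4207, 0.    ]))]
pan_floor [(array([255., 291.]), 0.63, array([ 0.5688, -0.2736,  0.046 ]))]
lid_seat [(array([254., 286.]), 0.68, array([ 0.571 , -0.2734,  0.08  ])), (array([260., 239.]), 0.3, array([ 0.4491, -0.1699,  0.08  ]))]
lid [(array([425., 181.]), 0.91, array([0.5484, 0.4234, 0.    ])), (array([165., 290.]), 0.31, array([ 0.3763, -0.4739,  0.    ]))]
```

View pics/w6.png

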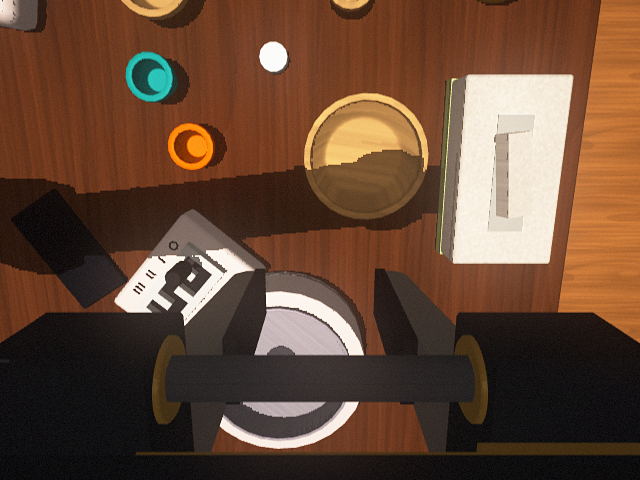

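The picture shows bowl1's rim spanning columns 305–428 and rows 93–219, so its centre is near (366,156). The tool is clear of everything and bowl3 has shifted to about (0.438,0.175). I'll compute bowl1's centre and the grasp pose.

```bash
python3 -c "
from h import *
np.set_printoptions(precision=4,suppress=True)
w=ctrl.snapshot('wrist');b=ctrl.snapshot('top')
for uv in ((366.5,156.5),(305,156),(428,156),(366,94),(366,219)): print(atz(w,uv,.054))
print(tri([(w,(366.5,156.5)),(b,(307.4,194.4))]))
c=np.array([.670,-.0155])
print(plan((c[0]-.068,c[1],.2),90), plan((c[0]-.068,c[1],.010),90))"
```

```text
[ 0.6725 -0.014   0.054 ]
[ 0.6019 -0.0133  0.054 ]
[ 0.743  -0.0137  0.054 ]
[0.6703 0.0543 0.054 ]
[ 0.6735 -0.0872  0.054 ]
[ 0.6748 -0.0155  0.0341]
(array([ 0.037 , -0.0171,  0.1473]), np.float64(-0.1)) (array([ 0.037 , -0.0171,  0.3373]), np.float64(-0.1))
```

Emit:
drive_tool:
  moves:
    - [0.035,-0.015,0.06,0,0.5]
    - [0.035,-0.015,0.12,0,0.5]
    - [0.035,-0.015,0.18,0,0.5]
    - [0.035,-0.015,0.23,0,0.5]
    - [0.035,-0.015,0.27,0,0.5]
    - [0.035,-0.015,0.3,0,0.5]
    - [0.035,-0.015,0.32,0,0.5]
    - [0.035,-0.015,0.33,0,0.5]
    - [0.035,-0.015,0.3365,0,0.5]
    - [0.035,-0.015,0.3365,0,0.5]

```text
time_s: 28.5
eef_pos: [0.6045, -0.0175, 0.0112]
eef_rot: [0.708, 0.707, 0.0, 0.0]
force: [0.1, 0.6, -0.3]
grip_width: 0.0459
grip_force: 0.0
```

Emit:
drive_tool:
  moves:
    - [0,0,0,0,0]
    - [0,0,0,0,0]
    - [0,0,0,0,0]
    - [0,0,0,0,0]
    - [0,0,0,0,0]
    - [0,0,0,0,0]
    - [0,0,0,0,0]
    - [0,0,0,0,0]
  newtons: 25

```text
time_s: 29.5
eef_pos: [0.6041, -0.0175, 0.0109]
eef_rot: [0.708, 0.707, -0.0, 0.0]
force: [-1.7, -0.3, 4.1]
grip_width: 0.009
grip_force: 23.9
```

Emit:
drive_tool:
  moves:
    - [0,0,-0.02,0,0]
    - [0,0,-0.06,0,0]
    - [0,0,-0.11,0,0]
    - [0,0,-0.15,0,0]
    - [-0.03,-0.012,-0.16,0,0]
    - [-0.08,-0.032,-0.16,0,0]
    - [-0.135,-0.054,-0.16,0,0]
    - [-0.19,-0.076,-0.16,0,0]
    - [-0.235,-0.094,-0.16,0,0]
    - [-0.2575,-0.103,-0.16,0,0]
    - [-0.2575,-0.103,-0.16,0,0]

```text
time_s: 30.88
eef_pos: [0.4996, -0.2769, 0.1712]
eef_rot: [0.709, 0.705, -0.0, 0.0]
force: [0.7, 1.0, -1.8]
grip_width: 0.0093
grip_force: 24.2
```

```bash
python3 -c "
from h import *
np.set_printoptions(precision=4,suppress=True)
s=ctrl.state();print(s['eef_pos'],s['grip_width'],s['grip_force'],s['force'])
w=ctrl.snapshot('wrist');a=ctrl.snapshot('scene')
c=a['frame'][180:340,150:350]
cv2.imwrite('pics/p2.png',cv2.cvtColor(np.hstack([cv2.resize(w['frame'],(400,300)),cv2.resize(c,(375,300))]),cv2.COLOR_RGB2BGR))"
```

```text
[ 0.4996 -0.2769  0.1712] 0.009272851064602378 24.217386462260038 [ 0.7142  0.9775 -1.776 ]
```

View pics/p2.png

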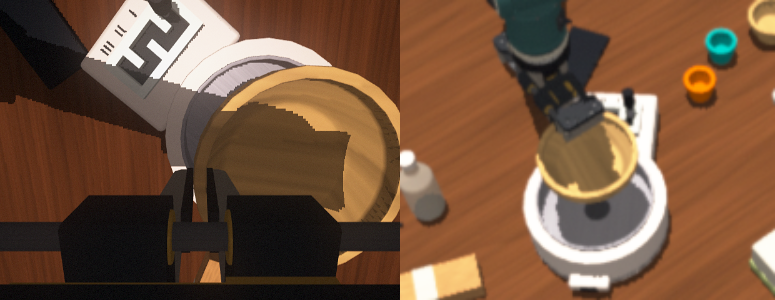

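The bowl is held level above the pan. Lowering it now with a 2 mm correction.

Emit:
drive_tool:
  moves:
    - [0.002,0.0015,0.03,0,0]
    - [0.002,0.0015,0.06,0,0]
    - [0.002,0.0015,0.085,0,0]
    - [0.002,0.0015,0.1,0,0]
    - [0.002,0.0015,0.108,0,0]
    - [0.002,0.0015,0.112,0,0]
    - [0.002,0.0015,0.112,0,0]

```text
time_s: 31.85
eef_pos: [0.5029, -0.2728, 0.0593]
eef_rot: [0.707, 0.707, 0.0, 0.001]
force: [-0.3, 0.2, -1.1]
grip_width: 0.0093
grip_force: 24.1
```

Emit:
drive_tool:
  moves:
    - [0,0,0.0012,0,0]
    - [0,0,0.0024,0,0]
    - [0,0,0.0024,0,0]

```text
time_s: 32.22
eef_pos: [0.5024, -0.2731, 0.057]
eef_rot: [0.708, 0.707, -0.0, 0.0]
force: [-1.3, 1.1, 3.0]
grip_width: 0.0092
grip_force: 24.1
```

Emit:
drive_tool:
  moves:
    - [0,0,0,0,0.35]
    - [0,0,0,0,0.35]
    - [0,0,0,0,0.35]
    - [0,0,0,0,0.35]
    - [0,0,-0.02,0,0.35]
    - [0,0,-0.06,0,0.35]
    - [0,0,-0.12,0,0.4]
    - [0,0,-0.18,0,0.4]
    - [0,0,-0.24,0,0.4]
    - [0,0,-0.29,0,0.4]

```text
time_s: 33.48
eef_pos: [0.5024, -0.2724, 0.3508]
eef_rot: [0.707, 0.707, 0.0, 0.002]
force: [0.8, -0.2, 0.1]
grip_width: 0.0368
grip_force: 0.0
```

Emit:
drive_tool:
  moves:
    - [0.383,0.018,0,0,0.4]
    - [0.383,0.018,0,0,0.4]
    - [0.383,0.018,0,0,0.4]
    - [0.383,0.018,0,0,0.4]
    - [0.383,0.018,0,0,0.4]
    - [0.383,0.018,0,0,0.4]
    - [0.383,0.018,0,0,0.4]
    - [0.383,0.018,0,0,0.4]
    - [0.383,0.018,0,0,0.4]

```text
time_s: 34.6
eef_pos: [0.5211, 0.1081, 0.3466]
eef_rot: [0.709, 0.706, -0.0, 0.0]
force: [-0.3, -0.5, 1.2]
grip_width: 0.0367
grip_force: 0.0
```

```bash
sed -i 's/(14,70,110)/(12,50,90)/' h.py; cat > l.py <<'E'
from h import *
np.set_printoptions(precision=4,suppress=True)
w=ctrl.snapshot('wrist');b=ctrl.snapshot('top');a=ctrl.snapshot('scene');save(w,'w7')
st=ctrl.state();print(st['eef_pos'],yaw(st['eef_rot']))
for n,X in (('b1',(.569,-.273,.1)),('b3',(.438,.175,.048)),('b4',(.652,.168,.045))):
  o=[]
  for nm,s in (('w',w),('t',b),('s',a)):
    p=proj(s,X); e=rim(s,p) if 0<p[0]<640 and 0<p[1]<480 else None
    if e: print(n,nm,np.round(e[0],1),np.round(e[1],1),atz(s,e[0],X[2])); o.append((s,e[0]))
  if len(o)>1: print(tri(o))
E
python3 l.py
```

```text
[0.521  0.1085 0.3464] 89.76650980181053
b1 t [318.9 143.4] [ 639.9 5438.8] [ 0.7809 -0.0479  0.1   ]
b1 s [317.1 279.8] [534.8 793.6] [ 0.6738 -0.1269  0.1   ]
[ 0.7273 -0.1001  0.1814]
b3 w [247.5 130.2] [71.3 89.1] [0.4384 0.1761 0.048 ]
b3 t [318.9 143.4] [ 639.9 5438.8] [ 0.8003 -0.0474  0.048 ]
b3 s [317.1 279.8] [534.8 793.6] [ 0.6501 -0.1094  0.048 ]
[ 0.6267 -0.0017  0.1809]
b4 w [432.3 133.2] [46.9 49. ] [0.6509 0.1716 0.045 ]
b4 t [318.9 143.4] [ 639.9 5438.8] [ 0.8015 -0.0474  0.045 ]
b4 s [317.1 279.8] [534.8 793.6] [ 0.6488 -0.1084  0.045 ]
[0.693  0.0044 0.0704]
```

View pics/w7.png

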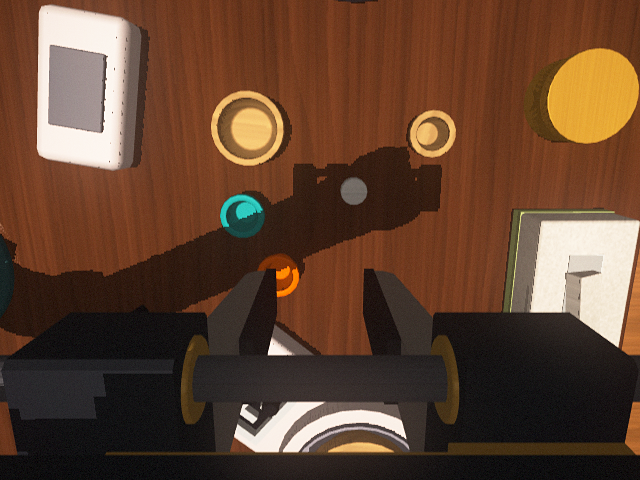

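The wrist view shows bowl3's rim centred at (247.5,128) and bowl4's at (432.5,133), both upright. I'll grasp bowl3 by its far wall.

Emit:
drive_tool:
  moves:
    - [0.068,-0.0445,0.06,0,0.4]
    - [0.068,-0.0445,0.12,0,0.4]
    - [0.068,-0.0445,0.18,0,0.4]
    - [0.068,-0.0445,0.23,0,0.4]
    - [0.068,-0.0445,0.27,0,0.4]
    - [0.068,-0.0445,0.3,0,0.4]
    - [0.068,-0.0445,0.32,0,0.4]
    - [0.068,-0.0445,0.332,0,0.4]
    - [0.068,-0.0445,0.339,0,0.4]
    - [0.068,-0.0445,0.339,0,0.4]

```text
time_s: 36.0
eef_pos: [0.4767, 0.1783, 0.0077]
eef_rot: [0.708, 0.707, 0.0, 0.0]
force: [-0.7, -0.3, -0.1]
grip_width: 0.0365
grip_force: 0.0
```

Emit:
drive_tool:
  moves:
    - [0,0,0,0,0]
    - [0,0,0,0,0]
    - [0,0,0,0,0]
    - [0,0,0,0,0]
    - [0,0,0,0,0]
    - [0,0,0,0,0]
    - [0,0,0,0,0]
  newtons: 20

```text
time_s: 36.88
eef_pos: [0.4768, 0.1784, 0.0076]
eef_rot: [0.708, 0.707, 0.0, 0.0]
force: [0.6, 0.8, 4.5]
grip_width: 0.0086
grip_force: 19.2
```

Emit:
drive_tool:
  moves:
    - [0,0,-0.02,0,0]
    - [0,0,-0.06,0,0]
    - [0,0,-0.12,0,0]
    - [0,0,-0.17,0,0]
    - [0,0,-0.2,0,0]
    - [-0.449,0.132,-0.2,0,0]
    - [-0.449,0.132,-0.2,0,0]
    - [-0.449,0.132,-0.2,0,0]
    - [-0.449,0.132,-0.2,0,0]
    - [-0.449,0.132,-0.2,0,0]
    - [-0.449,0.132,-0.2,0,0]
    - [-0.449,0.132,-0.2,0,0]

```text
time_s: 38.38
eef_pos: [0.5992, -0.2433, 0.2084]
eef_rot: [0.707, 0.707, 0.0, -0.0]
force: [1.5, 0.1, 0.1]
grip_width: 0.0086
grip_force: 19.2
```

Emit:
drive_tool:
  moves:
    - [0.0,0.0,0,0,0]
    - [0,0,0,0,0]
    - [0,0,0,0,0]

```text
time_s: 38.75
eef_pos: [0.5992, -0.2394, 0.208]
eef_rot: [0.707, 0.708, 0.0, -0.0]
force: [-0.8, -0.1, -0.8]
grip_width: 0.0085
grip_force: 19.4
```

```bash
sed -i 's/(12,50,90)/(14,70,110)/' h.py; cat > n.py <<'E'
from h import *
np.set_printoptions(precision=4,suppress=True)
w=ctrl.snapshot('wrist');a=ctrl.snapshot('scene');b=ctrl.snapshot('top')
st=ctrl.state();print(st['eef_pos'],yaw(st['eef_rot']),st['grip_width'])
for nm,s in (('t',b),('s',a)):
    e=rim(s,proj(s,(.571,-.272,.1)))
    if e: print(nm,e,atz(s,e[0],.1))
W=w['frame'];A=a['frame'][220:340,190:310]
cv2.imwrite('pics/p3.png',cv2.cvtColor(np.hstack([cv2.resize(W,(480,360)),cv2.resize(A,(320,360))]),cv2.COLOR_RGB2BGR))
E
python3 n.py
```

```text
[ 0.5993 -0.2403  0.2079] 90.0443511448601 0.00868077029659586
t ((405.3962707519531, 231.81936645507812), (35.30109786987305, 57.70663833618164), 166.2581329345703) [ 0.5615 -0.2415  0.1   ]
s ((253.42236328125, 274.1514892578125), (52.43170928955078, 69.38777160644531), 171.52774047851562) [ 0.5488 -0.2583  0.1   ]
```

View pics/p3.png

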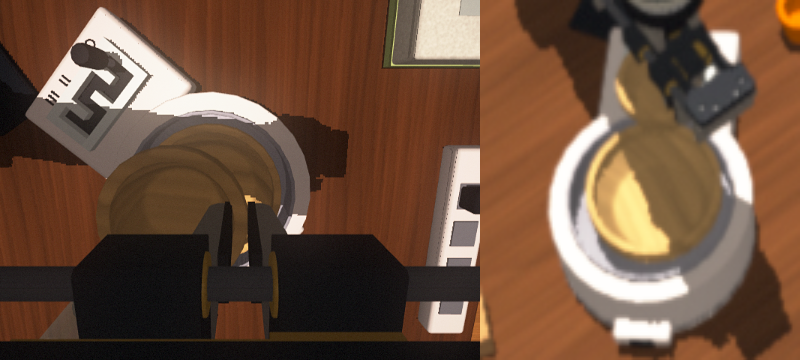

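Bowl1 sits level in the pan. In the scene picture its rim is centred near (255.6,287). Bowl3 is held, with about 31 mm still to travel.

```bash
python3 -c "
from h import *
a=ctrl.snapshot('scene');print(proj(a,(.571,-.272,.1)),atz(a,(255.6,287),.1))
print(plan((.609,-.271,.208),90))"
```

```text
[253.78357268 282.16705088] [ 0.58692278 -0.27662907  0.1       ]
(array([-0.0304,  0.0097, -0.0002]), np.float64(0.0))
```

```bash
cat > q.py <<'E'
from h import *
from scipy.optimize import minimize
np.set_printoptions(precision=4,suppress=True)
def fitc(s,c0,z,R,keep,lo=(8,60,40),hi=(32,255,255)):
    hsv=cv2.cvtColor(s['frame'],cv2.COLOR_RGB2HSV); m=cv2.inRange(hsv,lo,hi)
    ed=cv2.morphologyEx(m,cv2.MORPH_GRADIENT,np.ones((3,3),np.uint8))
    dt=cv2.distanceTransform((ed==0).astype(np.uint8),cv2.DIST_L2,3)
    th=np.radians(np.arange(0,360,3)); th=th[[keep(t) for t in th]]
    def cost(p):
        q=np.array([proj(s,(p[0]+R*np.cos(t),p[1]+R*np.sin(t),z)) for t in th]).astype(np.float32)
        d=cv2.remap(dt,q[:,0].reshape(1,-1),q[:,1].reshape(1,-1),cv2.INTER_LINEAR).ravel(); return np.minimum(d,5).mean()
    g=min(((cost((c0[0]+i,c0[1]+j)),c0[0]+i,c0[1]+j) for i in np.arange(-.02,.021,.004) for j in np.arange(-.02,.021,.004)))
    r=minimize(cost,g[1:],method='Nelder-Mead',options={'initial_simplex':[[g[1],g[2]],[g[1]+.003,g[2]],[g[1],g[2]+.003]]}); return r.x,r.fun
E
cat > r.py <<'E'
from q import *
a=ctrl.snapshot('scene');b=ctrl.snapshot('top')
k=lambda t: np.cos(t-np.radians(-36))>-0.2   # side facing scene camera
print('scene bowl1',fitc(a,(.571,-.272),.1,.072,k))
for nm,s in (('scene',a),('top',b)):
    # white housing top edge: outer 108 mm at z .08
    print(nm,'housing',fitc(s,(.569,-.2735),.08,.108,lambda t:np.cos(t-np.radians(-36))>-.3,(0,0,150),(180,60,255)))
    print(proj(s,(.571,-.272,.1)))
E
python3 r.py
```

```text
scene bowl1 (array([ 0.578 , -0.2727]), np.float64(0.027379969134926796))
scene housing (array([ 0.5687, -0.2755]), np.float64(0.17462532222270966))
[253.7836 282.1671]
top housing (array([ 0.5592, -0.2689]), np.float64(3.5086607933044434))
[418.3886 227.43  ]
```

Emit:
drive_tool:
  moves:
    - [-0.031,0.0147,0,0,0]
    - [-0.031,0.0147,0,0,0]
    - [-0.031,0.0147,0.03,0,0]
    - [-0.031,0.0147,0.06,0,0]
    - [-0.031,0.0147,0.09,0,0]
    - [-0.031,0.0147,0.11,0,0]
    - [-0.031,0.0147,0.125,0,0]
    - [-0.031,0.0147,0.133,0,0]
    - [-0.031,0.0147,0.136,0,0]
    - [-0.031,0.0147,0.136,0,0]

```text
time_s: 40.3
eef_pos: [0.6143, -0.2728, 0.0719]
eef_rot: [0.708, 0.707, 0.0, 0.0]
force: [0.3, -0.5, -0.9]
grip_width: 0.0087
grip_force: 19.4
```

Emit:
drive_tool:
  moves:
    - [0,0,0.0015,0,0]
    - [0,0,0.003,0,0]
    - [0,0,0.0035,0,0]
    - [0,0,0.0035,0,0]

```text
time_s: 40.8
eef_pos: [0.6146, -0.2729, 0.0688]
eef_rot: [0.708, 0.707, 0.0, 0.001]
force: [-0.1, -0.1, 4.7]
grip_width: 0.0088
grip_force: 19.5
```

Emit:
drive_tool:
  moves:
    - [0,0,0,0,0.25]
    - [0,0,0,0,0.25]
    - [0,0,0,0,0.25]
    - [0,0,-0.02,0,0.25]
    - [0,0,-0.06,0,0.25]
    - [0,0,-0.12,0,0.5]
    - [0,0,-0.18,0,0.85]
    - [0,0,-0.2,0,0.85]

```text
time_s: 41.8
eef_pos: [0.6159, -0.2727, 0.2743]
eef_rot: [0.707, 0.707, 0.002, 0.004]
force: [1.0, 0.5, 0.8]
grip_width: 0.0512
grip_force: 0.0
```

Emit:
drive_tool:
  moves:
    - [0.36,0.03,0,0,0.85]
    - [0.36,0.03,0,0,0.85]
    - [0.36,0.03,0,0,0.85]
    - [0.36,0.03,0,0,0.85]
    - [0.36,0.03,0,0,0.85]
    - [0.36,0.03,0,0,0.85]
    - [0.36,0.03,0,0,0.85]
    - [0.36,0.03,0,0,0.85]
    - [0.36,0.03,0,0,0.85]

```text
time_s: 42.92
eef_pos: [0.6445, 0.0851, 0.2677]
eef_rot: [0.709, 0.706, -0.0, 0.0]
force: [-0.0, -0.3, 1.1]
grip_width: 0.078
grip_force: 0.0
```

```bash
cat > u.py <<'E'
from q import *
w=ctrl.snapshot('wrist');a=ctrl.snapshot('scene');b=ctrl.snapshot('top');save(w,'w8')
st=ctrl.state();print(st['eef_pos'],yaw(st['eef_rot']),st['grip_width'])
e=rim(w,proj(w,(.6515,.171,.045)));print('b4 w',e,e and atz(w,e[0],.045))
k=lambda t:True
print('w',fitc(w,(.6515,.171),.045,.027,k,(14,70,110)),'t',fitc(b,(.651,.168),.045,.027,k,(14,70,110)))
ks=lambda t: np.cos(t-np.radians(-36))>-0.2
print('b1 scene',fitc(a,(.576,-.2727),.1,.072,ks))
cv2.imwrite('pics/p4.png',cv2.cvtColor(np.hstack([cv2.resize(a['frame'][220:340,190:310],(400,400),interpolation=cv2.INTER_CUBIC),cv2.resize(b['frame'][170:290,360:480],(400,400),interpolation=cv2.INTER_CUBIC)]),cv2.COLOR_RGB2BGR))
E
python3 u.py
```

```text
[0.6445 0.0857 0.2679] 89.79882189383153 0.07835441678511389
b4 w ((326.78680419921875, 109.29283142089844), (55.06578063964844, 57.66957092285156), 1.2855870723724365) [0.6513 0.1718 0.045 ]
w (array([0.6514, 0.1715]), np.float64(0.02402266301214695)) t (array([0.649 , 0.1723]), np.float64(2.2382571697235107))
b1 scene (array([ 0.5783, -0.2725]), np.float64(0.020935168489813805))
```

View pics/p4.png

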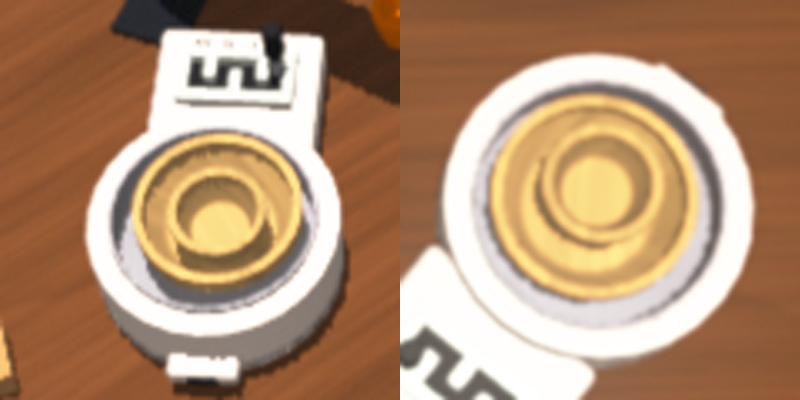

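The nest looks good. In the top crop bowl3's rim is concentric within a few mm at (601,184), with bowl1 at (594,197). Next is bowl4, gripped across its diameter.

Emit:
drive_tool:
  moves:
    - [0.086,0.007,0.02,0,0.85]
    - [0.086,0.007,0.07,0,0.85]
    - [0.086,0.007,0.12,0,0.85]
    - [0.086,0.007,0.17,0,0.85]
    - [0.086,0.007,0.21,0,0.85]
    - [0.086,0.007,0.24,0,0.85]
    - [0.086,0.007,0.257,0,0.85]
    - [0.086,0.007,0.2645,0,0.85]
    - [0.086,0.007,0.2645,0,0.85]

```text
time_s: 44.2
eef_pos: [0.6519, 0.1733, 0.0038]
eef_rot: [0.708, 0.707, 0.0, 0.0]
force: [-0.6, 0.9, 1.0]
grip_width: 0.0782
grip_force: 0.0
```

Emit:
drive_tool:
  moves:
    - [0,0,0,0,0.4]
    - [0,0,0,0,0.4]
    - [0,0,0,0,0.4]
    - [0,0,0,0,0.4]
    - [0,0,0,0,0.4]
    - [0,0,0,0,0.4]
  newtons: 12

```text
time_s: 44.95
eef_pos: [0.6519, 0.1733, 0.0041]
eef_rot: [0.708, 0.707, 0.0, 0.0]
force: [-1.2, -1.0, 5.2]
grip_width: 0.0524
grip_force: 12.0
```

```bash
python3 - <<'E'
from q import *
a=ctrl.snapshot('scene');b=ctrl.snapshot('top')
st=ctrl.state();print(st['eef_pos'],yaw(st['eef_rot']),st['grip_width'],st['force'])
print('b3 px top',atz(b,(420.3,225.2),.109),'b1 px top',atz(b,(418.2,229.1),.1))
x0=lambda c,w:(c[0]/3.333+190,c[1]/3.333+220)
print('scene b3',atz(a,x0((218,222-10),0),.109),'b1',atz(a,x0((217,212),0),.1))
k=lambda t:np.cos(t-np.radians(-36))>-.2
print('b1 top',fitc(b,(.575,-.273),.1,.072,lambda t:True))
E
```

```text
[0.6519 0.1734 0.0041] 89.92194816424687 0.05246577228863204 [-1.1075 -2.4414  5.7608]
b3 px top [ 0.5742 -0.2752  0.109 ] b1 px top [ 0.5671 -0.2713  0.1   ]
scene b3 [ 0.5823 -0.2731  0.109 ] b1 [ 0.5771 -0.2716  0.1   ]
b1 top (array([ 0.5695, -0.2704]), np.float64(0.15341518819332123))
```

Emit:
drive_tool:
  moves:
    - [0,0,-0.02,0,0.4]
    - [0,0,-0.06,0,0.4]
    - [0,0,-0.12,0,0.4]
    - [0,0,-0.17,0,0.4]
    - [0,0,-0.21,0,0.4]
    - [0,0,-0.21,0,0.4]

```text
time_s: 45.8
eef_pos: [0.6533, 0.1745, 0.2183]
eef_rot: [0.707, 0.707, 0.003, 0.002]
force: [0.1, 0.2, -0.0]
grip_width: 0.0522
grip_force: 12.0
```

Emit:
drive_tool:
  moves:
    - [-0.446,-0.075,0,0,0.4]
    - [-0.446,-0.075,0,0,0.4]
    - [-0.446,-0.075,0,0,0.4]
    - [-0.446,-0.075,0,0,0.4]
    - [-0.446,-0.075,0,0,0.4]
    - [-0.446,-0.075,0,0,0.4]
    - [-0.446,-0.075,0,0,0.4]
    - [-0.446,-0.075,0,0,0.4]
    - [-0.446,-0.075,0,0,0.4]
    - [-0.446,-0.075,0,0,0.4]
    - [-0.446,-0.075,0,0,0.4]

```text
time_s: 47.18
eef_pos: [0.5765, -0.2702, 0.2135]
eef_rot: [0.706, 0.708, 0.0, -0.0]
force: [0.1, -0.1, -1.3]
grip_width: 0.0522
grip_force: 12.0
```

Emit:
drive_tool:
  moves:
    - [0,0,0.04,0,0.4]
    - [0,0,0.08,0,0.4]
    - [0,0,0.105,0,0.4]
    - [0,0,0.12,0,0.4]
    - [0,0,0.127,0,0.4]
    - [0,0,0.13,0,0.4]
    - [0,0,0.13,0,0.4]

```text
time_s: 48.05
eef_pos: [0.5764, -0.2728, 0.0841]
eef_rot: [0.708, 0.707, 0.0, 0.001]
force: [-0.1, -0.3, 0.7]
grip_width: 0.0522
grip_force: 12.0
```

Emit:
drive_tool:
  moves:
    - [0,0,0.0015,0,0.4]
    - [0,0,0.003,0,0.4]
    - [0,0,0.004,0,0.4]
    - [0,0,0.004,0,0.4]

```text
time_s: 48.55
eef_pos: [0.576, -0.2728, 0.08]
eef_rot: [0.708, 0.707, -0.0, 0.0]
force: [-1.5, 0.5, 4.4]
grip_width: 0.052
grip_force: 12.0
```

Emit:
drive_tool:
  moves:
    - [0,0,0,0,0.72]
    - [0,0,0,0,0.72]
    - [0,0,0,0,0.72]
    - [0,0,-0.02,0,0.72]
    - [0,0,-0.06,0,0.72]
    - [0,0,-0.12,0,1]
    - [0,0,-0.18,0,1]
    - [0,0,-0.22,0,1]

```text
time_s: 49.55
eef_pos: [0.5768, -0.2724, 0.3045]
eef_rot: [0.707, 0.707, 0.001, 0.002]
force: [-0.1, 0.2, -1.0]
grip_width: 0.0918
grip_force: 0.0
```

Emit:
drive_tool:
  moves:
    - [0.63,-0.015,-0.03,0,1]
    - [0.63,-0.015,-0.03,0,1]
    - [0.63,-0.015,-0.03,0,1]
    - [0.63,-0.015,-0.03,0,1]
    - [0.63,-0.015,-0.03,39,1]
    - [0.63,-0.015,-0.03,39,1]
    - [0.63,-0.015,-0.03,39,1]
    - [0.63,-0.015,-0.03,39,1]
    - [0.63,-0.015,-0.03,39,1]
    - [0.63,-0.015,-0.03,39,1]
    - [0.63,-0.015,-0.03,39,1]
    - [0.63,-0.015,-0.03,39,1]

```text
time_s: 51.05
eef_pos: [0.561, 0.3586, 0.33]
eef_rot: [0.902, 0.431, 0.0, -0.0]
force: [0.3, 0.1, -0.4]
grip_width: 0.0919
grip_force: 0.0
```

```bash
cat > v.py <<'E'
from q import *
w=ctrl.snapshot('wrist');a=ctrl.snapshot('scene');b=ctrl.snapshot('top')
st=ctrl.state();print(st['eef_pos'],yaw(st['eef_rot']),st['grip_width'])
for nm,s in (('w',w),('t',b)):
    p=proj(s,(.5613,.4204,.108)); m=(s['frame'].max(axis=2)<70).astype(np.uint8)
    n,l,S,ce=cv2.connectedComponentsWithStats(m)
    ok=[k for k in range(1,n) if 80<S[k,4]<4000]
    if not ok: continue
    i=min(ok,key=lambda k:np.linalg.norm(ce[k]-p))
    c=cv2.findContours((l==i).astype(np.uint8),cv2.RETR_EXTERNAL,cv2.CHAIN_APPROX_NONE)[0][0]
    r=cv2.minAreaRect(c);W=np.array([atz(s,q,.108) for q in cv2.boxPoints(r)]);e=[W[1]-W[0],W[2]-W[1]];k=max(e,key=np.linalg.norm)
    print(nm,p,r,W.mean(0),[np.linalg.norm(v) for v in e],np.degrees(np.arctan2(k[1],k[0]))%180)
f=lambda t:np.cos(t-np.radians(-36))>-.2; al=lambda t:True
print('b1',fitc(a,(.576,-.2727),.1,.072,f),fitc(b,(.572,-.272),.1,.072,al))
# edges for bowl3, bowl4 in grey via Canny
for nm,s in (('s',a),('t',b)):
    g=cv2.Canny(cv2.cvtColor(s['frame'],cv2.COLOR_RGB2GRAY),30,80); dt=cv2.distanceTransform((g==0).astype(np.uint8),cv2.DIST_L2,3)
    for n,R,zs in (('b3',.042,(.109,.115)),('b4',.027,(.121,.13))):
      for z in zs:
        best=min((np.mean([min(4,dt[tuple(np.round(proj(s,(x+R*np.cos(t),y+R*np.sin(t),z))[::-1]).astype(int))]) for t in np.arange(0,6.28,.2)]),round(x,4),round(y,4)) for x in np.arange(.56,.595,.002) for y in np.arange(-.29,-.26,.002)); print(nm,n,z,best)
E
python3 v.py
```

```text
[0.5628 0.3549 0.3297] 50.74113554406838 0.09153952429402232
w [280.5857 150.2215] ((363.0, 359.0), (8.0, 48.0), 90.0) [0.4857 0.1903 0.108 ] [np.float64(0.05288696200701052), np.float64(0.00977696497178469)] 140.97989700341654
t [115.9878 239.2534] ((114.25, 173.75), (15.55634880065918, 23.33452033996582), 45.0) [0.7172 0.4309 0.108 ] [np.float64(0.05372701869111542), np.float64(0.03846508008922418)] 136.78960933253123
b1 (array([ 0.5783, -0.2725]), np.float64(0.020935168489813805)) (array([ 0.5696, -0.2702]), np.float64(0.15365959703922272))
s b3 0.109 (np.float32(0.2944875), np.float64(0.578), np.float64(-0.274))
s b3 0.115 (np.float32(0.2984375), np.float64(0.582), np.float64(-0.274))
s b4 0.121 (np.float32(0.50339377), np.float64(0.576), np.float64(-0.274))
s b4 0.13 (np.float32(0.46060312), np.float64(0.58), np.float64(-0.276))
t b3 0.109 (np.float32(0.48649687), np.float64(0.572), np.float64(-0.27))
t b3 0.115 (np.float32(0.5720781), np.float64(0.574), np.float64(-0.276))
t b4 0.121 (np.float32(0.20890625), np.float64(0.576), np.float64(-0.276))
t b4 0.13 (np.float32(0.31138438), np.float64(0.574), np.float64(-0.266))
```

Emit:
drive_tool:
  moves:
    - [0.05,-0.0425,0,0.3,1]
    - [0.05,-0.0425,0.03,0.3,1]
    - [0.05,-0.0425,0.08,0.3,1]
    - [0.05,-0.0425,0.13,0.3,1]
    - [0.05,-0.0425,0.18,0.3,1]
    - [0.05,-0.0425,0.22,0.3,1]
    - [0.05,-0.0425,0.25,0.3,1]
    - [0.05,-0.0425,0.265,0.3,1]
    - [0.05,-0.0425,0.274,0.3,1]
    - [0.05,-0.0425,0.274,0.3,1]

```text
time_s: 52.45
eef_pos: [0.5607, 0.4227, 0.0558]
eef_rot: [0.904, 0.427, 0.0, 0.0]
force: [0.0, 0.4, -0.4]
grip_width: 0.0922
grip_force: 0.0
```

Emit:
drive_tool:
  moves:
    - [0,0,0,0,0]
    - [0,0,0,0,0]
    - [0,0,0,0,0]
    - [0,0,0,0,0]
    - [0,0,0,0,0]
    - [0,0,0,0,0]
    - [0,0,0,0,0]
    - [0,0,0,0,0]
    - [0,0,0,0,0]
    - [0,0,0,0,0]
  newtons: 40

```text
time_s: 53.7
eef_pos: [0.5607, 0.4226, 0.0553]
eef_rot: [0.904, 0.427, 0.0, 0.0]
force: [1.6, -1.3, -0.6]
grip_width: 0.0157
grip_force: 40.0
```

Emit:
drive_tool:
  moves:
    - [0,0,-0.015,0,0]
    - [0,0,-0.05,0,0]
    - [0,0,-0.1,0,0]
    - [0,0,-0.15,0,0]
    - [0,0,-0.2,0,0]
    - [0,0,-0.24,0,0]
    - [0,0,-0.25,0,0]
    - [0,0,-0.25,0,0]

```text
time_s: 54.7
eef_pos: [0.5597, 0.423, 0.3048]
eef_rot: [0.904, 0.428, -0.0, 0.0]
force: [-0.7, -0.1, -3.9]
grip_width: 0.0154
grip_force: 40.0
```

Emit:
drive_tool:
  moves:
    - [-0.03,0.025,0,0,0]
    - [-0.532,0.449,0,0,0]
    - [-0.532,0.449,0,0,0]
    - [-0.532,0.449,0,0,0]
    - [-0.532,0.449,0,0,0]
    - [-0.532,0.449,0,0,0]
    - [-0.532,0.449,0,0,0]
    - [-0.532,0.449,0,0,0]
    - [-0.532,0.449,0,0,0]
    - [-0.532,0.449,0,0,0]
    - [-0.532,0.449,0,0,0]
    - [-0.532,0.449,0,0,0]

```text
time_s: 56.2
eef_pos: [0.5673, -0.2776, 0.3019]
eef_rot: [0.905, 0.425, -0.002, -0.001]
force: [0.5, 0.7, -3.2]
grip_width: 0.0151
grip_force: 40.0
```

Emit:
drive_tool:
  moves:
    - [0,0,0,0,0]
    - [0,0,0,0,0]
    - [0,0,0,0,0]
    - [0,0,0,0,0]

```text
time_s: 56.7
eef_pos: [0.57, -0.2718, 0.3054]
eef_rot: [0.904, 0.428, -0.0, -0.0]
force: [0.4, 0.4, -3.7]
grip_width: 0.0158
grip_force: 40.0
```

```bash
cat > x.py <<'E'
from q import *
a=ctrl.snapshot('scene');st=ctrl.state()
print(st['eef_pos'],yaw(st['eef_rot']),st['grip_width'],plan((.5701,-.2737,.1343),50.5))
E
python3 x.py
```

```text
[ 0.57   -0.2721  0.3055] 50.7111662112171 0.015868394110451847 (array([-0.0012,  0.0011,  0.1712]), np.float64(0.2))
```

Lowering to about 6 mm above the seat, then gently down to it.

Emit:
drive_tool:
  moves:
    - [-0.001,0.001,0.04,0,0]
    - [-0.001,0.001,0.08,0,0]
    - [-0.001,0.001,0.115,0,0]
    - [-0.001,0.001,0.14,0,0]
    - [-0.001,0.001,0.153,0,0]
    - [-0.001,0.001,0.157,0,0]
    - [-0.001,0.001,0.16,0,0]
    - [-0.001,0.001,0.163,0,0]
    - [-0.001,0.001,0.163,0,0]

```text
time_s: 57.88
eef_pos: [0.57, -0.2746, 0.1427]
eef_rot: [0.904, 0.428, 0.0, 0.0]
force: [-0.4, -0.2, -3.0]
grip_width: 0.0155
grip_force: 40.0
```

Emit:
drive_tool:
  moves:
    - [0,0,0.002,0,0]
    - [0,0,0.004,0,0]
    - [0,0,0.006,0,0]
    - [0,0,0.006,0,0]

```text
time_s: 58.38
eef_pos: [0.5698, -0.2744, 0.1361]
eef_rot: [0.904, 0.428, -0.0, -0.0]
force: [0.0, 0.0, -3.2]
grip_width: 0.0158
grip_force: 40.0
```

Emit:
drive_tool:
  moves:
    - [0,0,0.001,0,0]
    - [0,0,0.002,0,0]
    - [0,0,0.0025,0,0]
    - [0,0,0.0025,0,0]

```text
time_s: 58.88
eef_pos: [0.57, -0.2745, 0.1352]
eef_rot: [0.904, 0.427, -0.0, 0.0]
force: [-2.7, 2.1, 4.8]
grip_width: 0.0158
grip_force: 40.0
```

Contact at 0.1352, exactly the seat height. Releasing.

Emit:
drive_tool:
  moves:
    - [0,0,0,0,0.6]
    - [0,0,0,0,0.6]
    - [0,0,0,0,0.6]
    - [0,0,0,0,0.6]
    - [0,0,0,0,0.6]
    - [0,0,-0.02,0,0.6]
    - [0,0,-0.06,0,0.6]
    - [0,0,-0.12,0,0.6]
    - [0,0,-0.18,0,0.6]
    - [0,0,-0.22,0,0.6]

```text
time_s: 60.12
eef_pos: [0.5707, -0.2743, 0.3591]
eef_rot: [0.904, 0.428, 0.002, 0.002]
force: [0.6, -0.5, -0.7]
grip_width: 0.0553
grip_force: 0.0
```

Emit:
drive_tool:
  moves:
    - [-0.1,-0.03,0,0,0.6]
    - [-0.1,-0.03,0,0,0.6]
    - [-0.1,-0.03,0,0,0.6]
    - [-0.1,-0.03,0,0,0.6]
    - [-0.1,-0.03,0,0,0.6]

```text
time_s: 60.75
eef_pos: [0.4846, -0.3314, 0.3542]
eef_rot: [0.903, 0.429, 0.0, 0.0]
force: [0.9, 0.0, -0.7]
grip_width: 0.0551
grip_force: 0.0
```

```bash
cat > y.py <<'E'
from h import *
np.set_printoptions(precision=4,suppress=True)
w=ctrl.snapshot('wrist');b=ctrl.snapshot('top');a=ctrl.snapshot('scene')
print(ctrl.state()['eef_pos'])
p=proj(w,(.57,-.2745,.188));m=(w['frame'].max(axis=2)<70).astype(np.uint8)
n,l,S,ce=cv2.connectedComponentsWithStats(m);i=min((k for k in range(1,n) if 80<S[k,4]<5000),key=lambda k:np.linalg.norm(ce[k]-p))
c=cv2.findContours((l==i).astype(np.uint8),cv2.RETR_EXTERNAL,cv2.CHAIN_APPROX_NONE)[0][0]
r=cv2.minAreaRect(c);W=np.array([atz(w,q,.188) for q in cv2.boxPoints(r)]);print(p,r,W.mean(0),np.linalg.norm(W[1]-W[0]),np.linalg.norm(W[2]-W[1]))
# change vs. start in the scene picture, round the lid
s0=cv2.cvtColor(cv2.imread('pics/s1.png'),cv2.COLOR_BGR2RGB)
for n in ('lid','lever_knob','balm_tin','baby_bottle','carton','mug'):
    print(n,[(s and [(m[0].round(),m[1]) for m in mark(s,n)[:1]]) for s in (w,b,a)])
print('lid box',ctrl.recognise(a,'lid')[:1],'knob',[gate(atz(a,m[0],.104)) for m in mark(a,'lever_knob')[:1]])
d=cv2.absdiff(s0,a['frame']).max(2)[225:340,200:310];print('diff>60 px',(d>60).sum(),np.argwhere(d>60).mean(0)[::-1]+[200,225])
E
python3 y.py
```

```text
[ 0.4841 -0.3318  0.3538]
[356.4844  91.4417] ((355.0, 94.0), (20.0, 78.0), 0.0) [ 0.5674 -0.2758  0.188 ] 0.06150792024230448 0.01621544299128151
lid [[(array([349., 102.]), 0.68)], [(array([418., 227.]), 0.87)], [(array([255., 287.]), 0.59)]]
lever_knob [[(array([176.,  60.]), 0.64)], [(array([420., 229.]), 0.49)], [(array([271., 235.]), 0.6)]]
balm_tin [[], [(array([261., 241.]), 0.72)], [(array([357., 234.]), 0.49)]]
baby_bottle [[(array([323., 308.]), 0.97)], [], [(array([165., 290.]), 0.82)]]
carton [[(array([429., 280.]), 0.78)], [], [(array([176., 335.]), 0.71)]]
mug [[(array([323., 312.]), 0.16)], [(array([126., 325.]), 0.67)], [(array([394., 151.]), 0.68)]]
lid box [{'extent': [216.3, 245.3, 289.2, 315.2], 'confidence': 0.94}] knob [array([ 1.5689, 36.0058])]
diff>60 px 2025 [230.7778 268.1309]
```

```bash
python3 - <<'E'
from h import *
np.set_printoptions(precision=1,suppress=True)
w=ctrl.snapshot('wrist');a=ctrl.snapshot('scene')
f=lambda x,y,z:np.array([*(np.array([.447,-.1707])+np.array([[.766,.643],[-.643,.766]])@np.array([x,y])/1e3),z])
for s,n in ((w,'w'),(a,'s')):
  m=(s['frame'].max(axis=2)<75).astype(np.uint8)
  for x in (-14,-11,-8,-5,0,5,11):
    r=np.zeros(m.shape,np.uint8);P=np.array([proj(s,f(x+10*np.cos(t),36+10*np.sin(t),z)) for z in (.079,.122) for t in np.arange(0,6.28,.2)]).astype(np.float32)
    cv2.fillConvexPoly(r,cv2.convexHull(np.round(P).astype(np.int32)),1); print(n,x,'dark share',round(float(m[r>0].mean()),2),P.mean(0),r.sum())
print(gate(f(1,2,0)))
E
```

```text
w -14 dark share 0.0 [175.5  57.2] 714
w -11 dark share 0.0 [178.5  57.2] 715
w -8 dark share 0.0 [181.5  57.3] 710
w -5 dark share 0.0 [184.5  57.3] 699
w 0 dark share 0.0 [189.5  57.3] 686
w 5 dark share 0.0 [194.5  57.4] 679
w 11 dark share 0.0 [200.5  57.4] 674
s -14 dark share 0.47 [271.2 231.2] 109
s -11 dark share 0.46 [271.2 232.1] 112
s -8 dark share 0.45 [271.1 232.9] 113
s -5 dark share 0.46 [271.  233.7] 110
s 0 dark share 0.46 [270.8 235.1] 111
s 5 dark share 0.41 [270.7 236.5] 109
s 11 dark share 0.41 [270.5 238.2] 101
[1. 2.]
```

The network's knob mark at (176,60) in the wrist view falls on the prediction for the near (off) end. Everything else is checked, so I'm handing the job in.

```bash
python3 -c "
from rig import ctrl
print(ctrl.job_done())"
```

```text
the job is handed in; nothing more can be done
None
```

I handed the job in at about 61 s with no verdict returned: the lever is in the off notch, the three bowls present (bowl1, bowl3, bowl4; bowl2 was absent) are nested upright in the pan, the lid is back on its seat, and I saw no sign that the other things had moved.

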